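# Clamp up a ribbed panel in the notched panel clamp

## Robot

A 7-joint arm with a two-finger parallel gripper is mounted at the origin on the work surface. World frame = base frame: x ahead of the robot, y to its left, z up, the work surface at z = 0. Lengths are in mm, angles in rad, forces in N, time in s.
With the tool pointing down it reaches from about 425 to 875 mm from the base axis. Payload 4.7 kg.
Tool frame: the origin (TCP) lies midway between the tips of the shut fingers; the grasp point (between the pads) lies 19 mm behind it; x points along the fingers, y is the direction in which the jaws open and shut, and the axes are right-handed (so a half turn about x gives the same grasp; the last joint's range is limited). The gripper opens to 87 mm and grips with 3 to 60 N. Pads are 19 mm wide; open, the fingers measure 117 mm over their backs; the gripper's body (75 mm by 190 mm) begins 51 mm behind the grasp point.
Start: joints at [1.311, 0.321, -0.07, 1.45, 0.023, 1.371, -0.057], TCP at [175.734, -625.814, 222.587] pointing down, gripper open.
Joint ranges: [-2.86, 2.86], [-0.3, 2.09], [-1.38, 1.24], [0.06, 2.45], [-1.56, 4.7], [0.09, 2.05], [-2.69, 2.69]. Speed limits (rad/s): [2.57, 2.57, 3.14, 3.14, 3.14, 3.14, 3.14].

## Interface

Orientations are given as a rotation vector (axis times angle).
In Python, from station import ctrl, eoat, get_obs, snapshot, calibration gives the robot as it stands. Calls block until the motion is done:
- ctrl.move_ptp(position, orientation): joint-space move of the TCP to a pose.
- ctrl.movel(position, feed=150, rot=None, threshold=None): straight line of the TCP; rot=None keeps the orientation; feed is the mean speed in mm/s. With threshold (N) it stops when the force on the tool has changed by that much, and returns True; else False.
- ctrl.movej(angles): joint-space move.
- eoat.set_gripper(opening, grasp_force=None): opening from 0.0 (shut) to 1.0 (fully open); grasp_force is the grip in N (None keeps the last); returns when the fingers have stopped.
- ctrl.pause(seconds).
- ctrl.ik(position, orientation): joint angles nearest the present ones, or None.
- get_obs(): the state.
- snapshot(name): name is "side" or "top"; returns the picture (384x512x3 uint8, red, green, blue); there is no depth.
- calibration(name): a dict with "camera_matrix" (3x3 intrinsics, pixels), "D" ([k1, k2, p1, p2, k3] as OpenCV has them; the pictures are not rectified), "T" (4x4, takes a point from camera to world coordinates). Camera axes: x right, y down, z forward; pixel columns grow to the right and rows downward; lengths in mm; the calibration is good to about 2 mm. A picture is of the moment at which its call begins. calibration takes no time and is no camera call.
A pose or a line that the arm cannot do raises ctrl.Unreachable and nothing moves.
- ctrl.job_done(): hands the job in, once; it reports no verdict.
The state is a dict: "time_s": time; "joints": joint angles; "joint_vel": joint speeds; "tau": joint torques, N m; "position": TCP position; "eef_rot": TCP orientation; "wrist_force": force on the tool from outside, world axes, zero at the start; "wrist_torque": the same for the moment, N m; "grip_width": opening from 0.0 (shut) to 1.0 (fully open).
Only numpy, scipy, OpenCV 4.12 (cv2) and the standard library are available. Lean on these libraries where they do the work, as an engineer would, in place of code of your own. Each camera call takes 0.05 s, during which the arm holds its last target.

## Task

Make up the ribbed panel in the panel clamp: lift the sliding stop out of its notches and drop it fully home in the pair of notches that leaves just enough room for all the ribbed strips on the bench (the jaw itself only travels 30 mm). Lay every ribbed strip flat on the bed between jaw and stop, ribs up, across the clamp and side by side, then crank the handwheel clockwise until it goes hard and the jaw holds the whole pack tight against the stop. The plain offcut is not part of the panel.

Things in the scene. Friction and masses are not known exactly. Their poses are not given: they have to be found in the camera images.
- clamp: Panel clamp, fixed on the bench: slatted bed between two grey notched rails, screw and handwheel at one end. Yaw within 0.12. Origin on the bench under its middle; z up, y along it from handwheel end (-y) to stop end (+y), x across, away from the robot. In this frame (mm): bed at z 62, x -66 to 66; rails 14 thick beside it, tops z 76, y -140 to 165; head casting y -165 to -140, top z 90.
- notch1 (a point): Centre, at bed height, of the pair of notches nearest the jaw (clamp frame y = -56 mm). Each rail has 8 square notches facing each other in pairs k = 1..8, 24 mm apart along y, each 16 mm long, 14 mm deep (down to bed height), open at the top and sides. With the stop in pair k the opening from the run-back jaw to the stop is 14 + 24 k mm.
- notch8 (a point): Centre, at bed height, of the pair of notches farthest from the jaw (clamp frame y = +112 mm); opening there 206 mm.
- stop: Loose sliding stop, 0.4 kg; axes as the clamp's. Origin mid-underside of its tab. In mm: tab 172 (x), y -6 to 6, z 0 to 12, drops into a notch pair; plate 172 wide, y -6 to 48, z 12 to 17, lies on the rails; dark wood grip 50 (x) by 22 (y) centred at y 20, z 17 to 58. Home: origin 2 mm over the notch floor, 2 mm play in y. Strips bear on its face y -6. Lift over 12 mm to free. Starts in pair 2.
- jaw: Steel jaw plate 124 mm (x) by 20 (y) by 13 tall, 1 mm over the bed (level with the rails), driven along the clamp's +y by the screw. Origin at bed height in the middle of its pressing (+y) face; the face is at clamp y = -100 mm with the wheel at 0 and travels at most 30 mm towards the stop, 12 mm a turn.
- wheel (a joint): Turn of the handwheel, rad: 0 with the jaw run back, 15.71 at the end; starts 0 to 2. Grows clockwise as seen from the handwheel end (top of the rim moves to the clamp's +x) and drives the jaw 1.91 mm/rad. Takes about 6 N at the rim; stays where left, also under load. Once jaw, strips and stop have all closed up (8.4 rad with the right notch) it goes hard within 0.3 rad: tight.
- wheel_hub (a point): Centre of the handwheel, dark steel, upright, axle along the clamp's y at z = 70 mm; rim of 14 mm round bar, 55 mm radius to the bar's middle, three spokes; top of rim z = 132 mm. It moves with the jaw, 125 mm behind the jaw's face, 30 to 60 mm clear of the head casting. The upper rim can be pinched from above, fingers closing along the clamp's y.
- strip1: Ribbed pale wooden strip, 120 mm long (x); base 48 mm wide (y), 12 thick; rib 20 wide, 28 tall along the middle of its top, 40 tall in all; 120 g. Origin at the centre of its underside, z up. Two to four lie on the bench on the clamp's +y side (absent: None). A plain flat offcut without rib among them is not wanted.
- strip2: Ribbed pale wooden strip, 120 mm long (x); base 48 mm wide (y), 12 thick; rib 20 wide, 28 tall along the middle of its top, 40 tall in all; 120 g. Origin at the centre of its underside, z up. Two to four lie on the bench on the clamp's +y side (absent: None). A plain flat offcut without rib among them is not wanted.
- strip3: Ribbed pale wooden strip, 120 mm long (x); base 48 mm wide (y), 12 thick; rib 20 wide, 28 tall along the middle of its top, 40 tall in all; 120 g. Origin at the centre of its underside, z up. Two to four lie on the bench on the clamp's +y side (absent: None). A plain flat offcut without rib among them is not wanted.
- strip4: Ribbed pale wooden strip, 120 mm long (x); base 48 mm wide (y), 12 thick; rib 20 wide, 28 tall along the middle of its top, 40 tall in all; 120 g. Origin at the centre of its underside, z up. Two to four lie on the bench on the clamp's +y side (absent: None). A plain flat offcut without rib among them is not wanted.
Things that resemble listed ones, but are neither listed nor needed, are in the scene too. What is shaped like the strip2 but blue is not meant.

How it is judged:
By the outcome, as a careful person would: the job done as asked, in the order asked, and still so for the second after the job is handed in, with the robot touching nothing.
Of strip1, strip2, strip3, strip4 only 2 to 4 are there at a start; the rules pass over those that are not, and their reading is None.
At some moment in a run one of strip1, strip2, strip3, strip4 may be knocked a few centimetres aside while the robot is not near it.
Once in a run the grip may slacken for a moment while it holds something.
It also fails if it takes over 210 s, if anything falls off the work surface, if the arm or the gripper's body presses on something with over 40 N, if the wrist force passes 120 N, or if a joint passes its speed limit or range.

## Working session

There is one attempt and no reset: what is moved stays moved. The work goes in short steps, each a Python script; the robot and the scene stay as the last script left them, time stands still between calls to the robot, and variables do not carry over. Pictures are saved under pics/ and viewed, and the job is handed in when it is done.

```bash
ls -la; mkdir -p pics
python3 - <<'E'
from station import ctrl, eoat, get_obs, snapshot, calibration
import cv2,numpy as np
for n in("top","side"):
    im=snapshot(n); cv2.imwrite(f"pics/{n}0.png",im[:,:,::-1])
    c=calibration(n); print(n,np.round(c["camera_matrix"],1).tolist(),np.round(c["D"],4),np.round(c["T"],3).tolist())
o=get_obs(); print({k:np.round(v,3).tolist() for k,v in o.items()})
E
```

```text
total 12
drwxr-xr-x  3 agent agent 4096 Dec  7 00:30 .
drwxr-xr-x 23 root  root  4096 Dec  7 00:30 ..
drwxr-xr-x  2 agent agent 4096 Dec  7 00:30 pics
top [[384.1, 0.0, 258.2], [0.0, 384.1, 188.9], [0.0, 0.0, 1.0]] [-0.0617  0.      0.      0.      0.    ] [[0.016, -0.993, 0.119, 322.598], [-1.0, -0.016, 0.002, 47.225], [-0.0, -0.119, -0.993, 1062.089], [0.0, 0.0, 0.0, 1.0]]
side [[357.3, 0.0, 254.1], [0.0, 357.3, 187.0], [0.0, 0.0, 1.0]] [0.0275 0.     0.     0.     0.    ] [[-0.999, -0.02, 0.031, 395.981], [-0.037, 0.667, -0.744, 832.81], [-0.006, -0.745, -0.668, 750.589], [0.0, 0.0, 0.0, 1.0]]
{'time_s': 0.1, 'joints': [1.311, 0.322, -0.07, 1.452, 0.023, 1.371, -0.057], 'joint_vel': [0.0, -0.001, -0.001, -0.002, 0.001, 0.001, 0.001], 'tau': [-0.0, -49.257, -0.406, -31.34, -0.064, 0.04, 0.0], 'position': [175.568, -625.317, 221.54], 'eef_rot': [2.075, 0.288, -2.076], 'wrist_force': [0.384, 1.015, -0.358], 'wrist_torque': [-0.013, -0.019, -0.006], 'grip_width': 0.998}
```

View pics/top0.png

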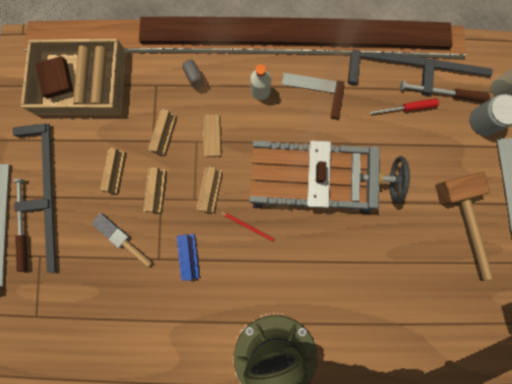

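View pics/side0.png

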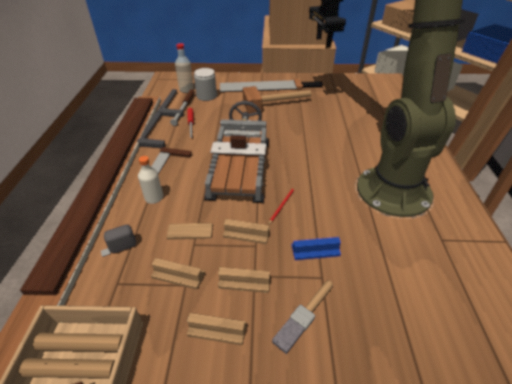

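```bash
cat > h.py <<'E'
import cv2,numpy as np
from station import ctrl, eoat, get_obs, snapshot, calibration
from scipy.spatial.transform import Rotation as R
def proj(n,P):
    c=calibration(n);T=np.linalg.inv(np.array(c["T"]));P=np.atleast_2d(np.array(P,float))
    rv,_=cv2.Rodrigues(T[:3,:3]);return cv2.projectPoints(P,rv,T[:3,3],np.array(c["camera_matrix"]),np.array(c["D"]))[0][:,0]
def cast(n,uv,z):
    c=calibration(n);T=np.array(c["T"]);uv=np.array(uv,float).reshape(-1,1,2)
    q=cv2.undistortPoints(uv,np.array(c["camera_matrix"]),np.array(c["D"]))[:,0]
    d=np.c_[q,np.ones(len(q))]@T[:3,:3].T;o=T[:3,3]
    return o+d*((z-o[2])/d[:,2])[:,None]
E
python3 - <<'E'
import cv2
t=cv2.imread("pics/top0.png");s=cv2.imread("pics/side0.png")
cv2.imwrite("pics/t_cl.png",cv2.resize(t[130:225,235:420],None,fx=4.3,fy=4.3,interpolation=cv2.INTER_CUBIC))
cv2.imwrite("pics/t_st.png",cv2.resize(t[95:290,85:285],None,fx=3,fy=3,interpolation=cv2.INTER_CUBIC))
cv2.imwrite("pics/s_st.png",cv2.resize(s[210:350,140:350],None,fx=3.8,fy=3.8,interpolation=cv2.INTER_CUBIC))
cv2.imwrite("pics/s_cl.png",cv2.resize(s[90:210,190:290],None,fx=5,fy=5,interpolation=cv2.INTER_CUBIC))
E
```

```text
(no output)
```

View pics/t_cl.png

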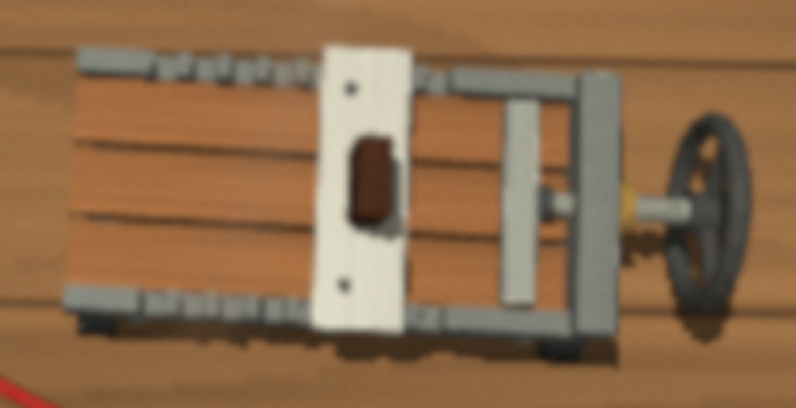

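View pics/t_st.png

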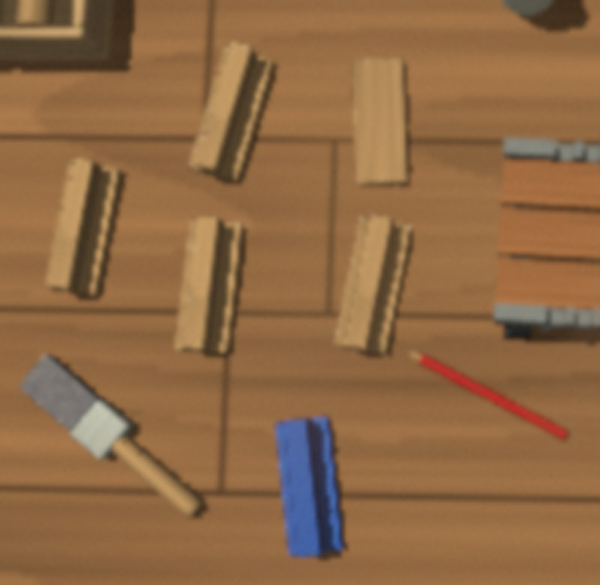

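View pics/s_st.png

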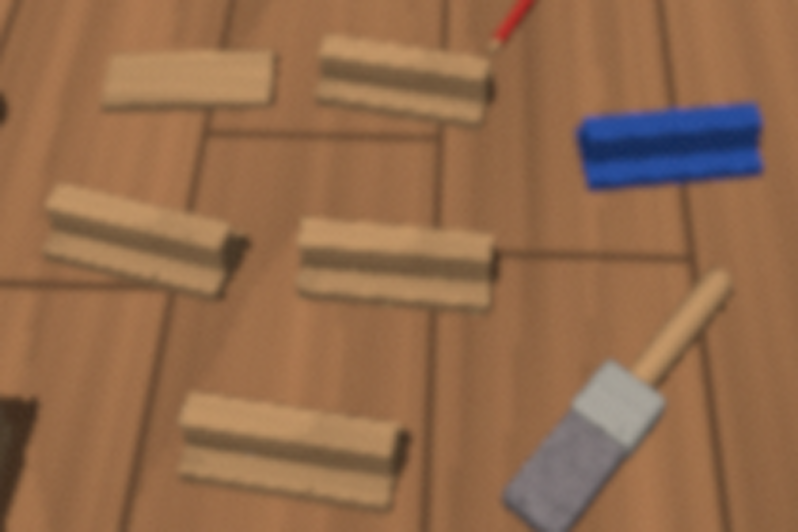

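View pics/s_cl.png

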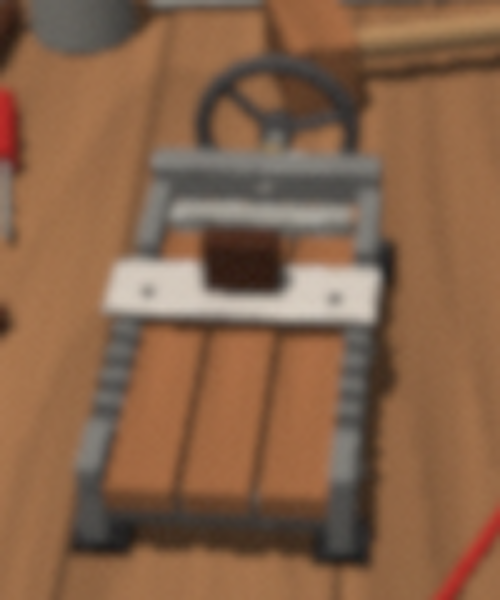

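```bash
cat >> h.py <<'E'
def rectw(n,cnt,z):
    """world-space min-area rect of contour at height z -> centre, (long,short), yaw of long axis relative world x in (-pi/2,pi/2]"""
    P=cast(n,cnt.reshape(-1,2),z)[:,:2].astype(np.float32)
    (c,(w,h),a)=cv2.minAreaRect(P);a=np.deg2rad(a)
    if w<h: w,h=h,w;a+=np.pi/2
    a=(a+np.pi/2)%np.pi-np.pi/2
    return np.array(c),w,h,a
def comps(m,amin,up=1):
    cs,_=cv2.findContours(m,cv2.RETR_EXTERNAL,cv2.CHAIN_APPROX_NONE)
    return [c for c in cs if cv2.contourArea(c)>amin]
UP=4
def big(im): return cv2.resize(im,None,fx=UP,fy=UP,interpolation=cv2.INTER_CUBIC)
def tocam(c): return (c.reshape(-1,2)+0.5)/UP-0.5
E
python3 - <<'E'
from h import *
im=cv2.imread("pics/top0.png");hs=cv2.cvtColor(big(im),cv2.COLOR_BGR2HSV)
for p in [(110,165),(118,172),(152,188),(205,188),(158,130),(212,135),(135,165),(130,190),(316,160),(322,173),(200,160)]:
    print(p,hs[p[1]*4+2,p[0]*4+2])
m=cv2.inRange(hs,(0,0,190),(180,60,255))
for c in comps(m,800): 
    u=tocam(c);print("white",u.mean(0),rectw("top",u,81))
m=cv2.inRange(hs,(8,60,165),(28,150,255)); cv2.imwrite("pics/m.png",m[95*4:290*4,85*4:285*4][::2,::2])
for c in comps(m,800):
    u=tocam(c);print("pale",u.mean(0).round(),cv2.contourArea(c)/16,rectw("top",u,40))
E
```

```text
(110, 165) [ 17 124 197]
(118, 172) [ 17 126 138]
(152, 188) [ 17 126 195]
(205, 188) [ 17 127 187]
(158, 130) [ 17 126 193]
(212, 135) [ 16 127 183]
(135, 165) [ 15 142 158]
(130, 190) [ 15 141 150]
(316, 160) [ 24  31 214]
(322, 173) [ 10 160  75]
(200, 160) [ 15 140 151]
white [317.73931347 172.85362694] (array([ 484.23245239, -105.72683716]), 170.82859802246094, 53.35115051269531, np.float64(-0.04012678025060534))
white [503.75618812 108.6200495 ] (array([ 671.18908691, -609.99072266]), 77.2851333618164, 53.71289825439453, np.float64(-0.08366986354756456))
pale [217. 349.] 78.3125 (array([ 25.45056725, 149.43058777]), 82.11029815673828, 10.120113372802734, np.float64(-1.5510041484176993))
pale [147. 348.] 250.375 (array([ 23.1233139 , 333.76977539]), 151.57135009765625, 17.776504516601562, np.float64(-1.5422060670226756))
pale [218. 339.] 194.5625 (array([ 48.32356262, 149.66285706]), 108.07474517822266, 23.384389877319336, np.float64(-1.471463039684139))
pale [144. 338.] 252.4375 (array([ 50.88575363, 339.12417603]), 129.53170776367188, 21.487821578979492, np.float64(-1.56201494
[... 1891 characters left out ...]
at64(-1.4482351067816577))
pale [147.  70.] 147.625 (array([777.24224854, 368.07034302]), 81.75157928466797, 21.283550262451172, np.float64(1.5488356341299943))
pale [158.  62.] 247.46875 (array([799.90649414, 337.36431885]), 144.5802764892578, 19.472270965576172, np.float64(-1.5508969395390668))
pale [96. 74.] 204.28125 (array([766.97094727, 515.65130615]), 163.88893127441406, 12.329814910888672, np.float64(0.002753299730302805))
pale [81. 85.] 770.0 (array([766.07147217, 595.15643311]), 265.56329345703125, 192.63731384277344, np.float64(-1.569978514756917))
pale [47. 55.] 633.90625 (array([836.31237793, 644.25756836]), 338.6422119140625, 161.05357360839844, np.float64(-0.9386448414780415))
```

View pics/m.png

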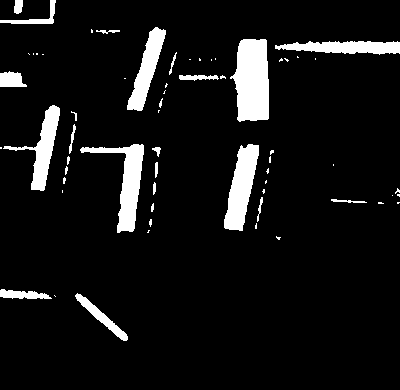

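```bash
cat >> h.py <<'E'
def strips(im=None):
    if im is None: im=snapshot("top")[:,:,::-1].copy()
    hs=cv2.cvtColor(big(im),cv2.COLOR_BGR2HSV)
    m=cv2.inRange(hs,(8,60,165),(28,150,255)); m=cv2.morphologyEx(m,cv2.MORPH_OPEN,np.ones((13,13)))
    out=[]
    for c in comps(m,800):
        u=tocam(c);p,w,h,a=rectw("top",u,40)
        if 105<w<135 and 17<h<32 : out.append((p[0],p[1],a,w,h))
    return out
def rotd(a,flip=False):
    """tool down, jaw direction = clamp-y like axis rotated by a from world y"""
    x=np.array([0,0,-1.]);y=np.array([-np.sin(a),np.cos(a),0])*(-1 if flip else 1)
    return R.from_matrix(np.c_[x,y,np.cross(x,y)]).as_rotvec()
E
python3 - <<'E'
from h import *
im=cv2.imread("pics/top0.png")
for s in strips(im): print(np.round(s,3))
y=-0.040;o=np.array([484.6,-94.7])
Rm=np.array([[np.cos(y),-np.sin(y)],[np.sin(y),np.cos(y)]])
W=lambda x,yy,z:np.r_[o+Rm@[x,yy],z]
f=4.3
pts=[W(x,yy,76) for x in(-80,-66,66,80) for yy in(-140,165)]+[W(x,yy,76) for x in(-80,80) for k in range(3,9) for yy in(-80+24*k-8,-80+24*k+8)]
pts+=[W(x,-225,70+55*s) for x,s in((0,1),(0,-1),(55,0),(-55,0),(0,0))]+[W(x,-100,75) for x in(-62,62)]
for n,(r0,r1,c0,c1),f in(("top",(130,225,235,420),4.3),("side",(90,210,190,290),5)):
    im=cv2.imread(f"pics/{n}0.png");b=cv2.resize(im[r0:r1,c0:c1],None,fx=f,fy=f,interpolation=cv2.INTER_CUBIC)
    for u in proj(n,pts): cv2.circle(b,tuple(int(v) for v in ((u-[c0,r0]+.5)*f-.5)),3,(0,255,0),1)
    cv2.imwrite(f"pics/ov_{n}.png",b)
for a in (0,-.04,-.2): 
  for fl in(0,1): print(a,fl,rotd(a,fl),ctrl.ik([484,-105,200],rotd(a,fl)))
E
```

```text
[ 4.46047e+02  1.92283e+02 -1.72000e-01  1.19085e+02  2.83630e+01]
[ 4.4240e+02  3.4214e+02 -5.6000e-02  1.1797e+02  2.5597e+01]
[ 4.94770e+02  4.63818e+02 -1.35000e-01  1.18258e+02  2.39380e+01]
[589.028 559.373  -1.563 116.197  19.904]
[ 6.06395e+02  3.28547e+02 -2.41000e-01  1.19661e+02  2.34210e+01]
0 0 [0.         1.57079633 0.        ] [ 0.85999844  0.0371396  -0.70836241  1.83533889  0.02523263  1.27813137
  1.71549201]
0 1 [ 2.22144147  0.         -2.22144147] [ 0.79622885  0.03331818 -0.64310135  1.83707375  0.0208666   1.27791301
 -1.42342772]
-0.04 0 [ 0.03141555  1.570568   -0.03141555] [ 0.86506579  0.03746187 -0.71356029  1.83520449  0.02560549  1.27815052
  1.6752608 ]
-0.04 1 [-2.20122197  0.04403031  2.20122197] [ 0.79503358  0.03325036 -0.64188058  1.83710702  0.02079021  1.27790928
 -1.4633815 ]
-0.2 0 [ 0.15703238  1.56508593 -0.15703238] [ 0.89248871  0.03925926 -0.74172404  1.83448642  0.02769519  1.27825932
  1.51395626]
-0.2 1 [-2.11620565  0.2123288   2.11620565] [ 0.79155774  0.03305389 -0.63833106  1.8372039   0.02056918  1.27789852
 -1.62324788]
```

View pics/ov_top.png

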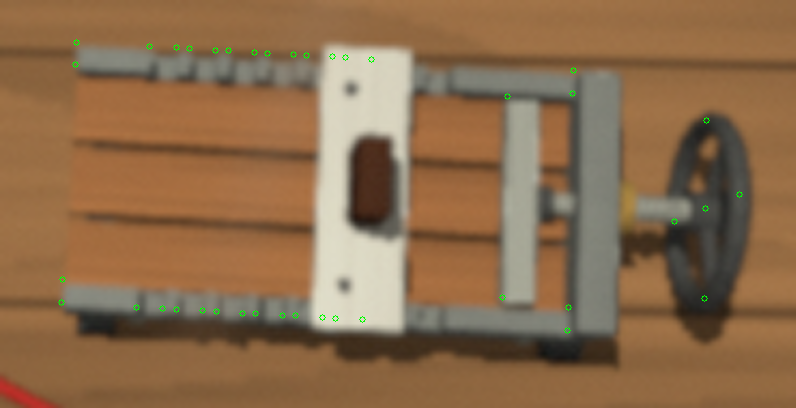

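View pics/ov_side.png

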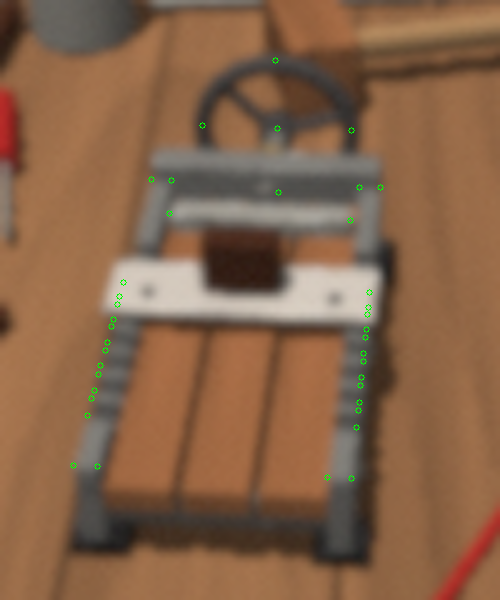

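Run:
```python
from h import *
im=cv2.imread("pics/top0.png");b=big(im);hs=cv2.cvtColor(b,cv2.COLOR_BGR2HSV)
m=cv2.inRange(hs,(0,0,60),(180,95,190))
# upper rail outer edge & lower rail inner edge, columns in plain rail (254..270 , 342..365)
U=[];L=[];L0=[]
for c in list(range(256*4,270*4))+list(range(342*4,362*4)):
    col=m[:,c]; r=np.where(col[136*4:155*4])[0]+136*4
    if len(r): U.append((c,r[0]))
    r=np.where(col[192*4:212*4])[0]+192*4
    if len(r): L.append((c,r[0]));L0.append((c,r[-1]))
for nme,q in(("U",U),("L",L),("Lout",L0)):
    P=cast("top",(np.array(q)+.5)/4-.5,76)
    k,c0=np.polyfit(P[:,1],P[:,0],1);res=P[:,0]-(k*P[:,1]+c0);print(nme,"x at y=-94.7:",k*-94.7+c0,"slope",k,res.std())
# jaw face, rail ends along row mid
hsv=hs
for r in (172,178,185): print(r,[tuple(hs[r*4+2,c*4+2]) for c in range(346,362,1)])
mm=cv2.inRange(hs,(0,0,100),(180,70,200));
for c in comps(mm,2000):
    x,yy,w,h=cv2.boundingRect(c); print(x/4,yy/4,w/4,h/4)
```

```text
U x at y=-94.7: 563.4982494072979 slope 0.03880519384229675 0.28136371290997025
L x at y=-94.7: 422.57894624464626 slope -0.01308716661297203 9.405383474438178
Lout x at y=-94.7: 397.6389916064545 slope 0.04097224608097846 1.781429665078427
172 [(np.uint8(13), np.uint8(156), np.uint8(152)), (np.uint8(13), np.uint8(155), np.uint8(153)), (np.uint8(13), np.uint8(158), np.uint8(152)), (np.uint8(13), np.uint8(155), np.uint8(151)), (np.uint8(13), np.uint8(143), np.uint8(144)), (np.uint8(15), np.uint8(86), np.uint8(130)), (np.uint8(23), np.uint8(33), np.uint8(140)), (np.uint8(28), np.uint8(24), np.uint8(158)), (np.uint8(30), np.uint8(23), np.uint8(163)), (np.uint8(32), np.uint8(24), np.uint8(167)), (np.uint8(32), np.uint8(24), np.uint8(167)), (np.uint8(30), np.uint8(25), np.uint8(166)), (np.uint8(28), np.uint8(25), np.uint8(164)), (np.uint8(21), np.uint8(34), np.uint8(156)), (np.uint8(14), np.uint8(80), np.uint8(141)), (np.uint8(13), np.uint8(129), np.uint8(130))]
178 [(np.uint8(13), np.uint8(157), np.uint8(166)), (np.uint8(13), np.uint8(157), np.uint8(166)), (np.uint8(13), np.uint8(155), n
[... 830 characters left out ...]
(np.uint8(19), np.uint8(45), np.uint8(108)), (np.uint8(32), np.uint8(26), np.uint8(147)), (np.uint8(30), np.uint8(23), np.uint8(164)), (np.uint8(32), np.uint8(24), np.uint8(167)), (np.uint8(32), np.uint8(26), np.uint8(167)), (np.uint8(32), np.uint8(26), np.uint8(167)), (np.uint8(30), np.uint8(23), np.uint8(165)), (np.uint8(28), np.uint8(28), np.uint8(156)), (np.uint8(18), np.uint8(55), np.uint8(131)), (np.uint8(14), np.uint8(113), np.uint8(117)), (np.uint8(14), np.uint8(153), np.uint8(118))]
92.25 213.5 35.5 34.25
0.0 164.25 9.25 122.0
249.5 140.5 130.0 67.5
497.25 138.0 14.75 92.25
487.0 93.75 25.0 31.75
282.0 73.0 54.5 20.0
250.5 71.25 15.25 26.25
183.25 60.25 14.5 19.75
0.0 0.0 512.0 33.5
```

Run:
```python
from h import *
im=cv2.imread("pics/top0.png")
hs=cv2.cvtColor(im,cv2.COLOR_BGR2HSV)
for c in (258,262,266): print(c,[(r,*hs[r,c].tolist()) for r in list(range(138,150))+list(range(194,208))])
y=-.04;o=np.array([484.6,-94.7]);Rm=np.array([[np.cos(y),-np.sin(y)],[np.sin(y),np.cos(y)]])
for yy in(150,):print(proj("top",[np.r_[o+Rm@[x,yy],76] for x in(80,66,-66,-80)]))
```

```text
258 [(138, 14, 141, 145), (139, 15, 134, 146), (140, 15, 110, 144), (141, 17, 57, 138), (142, 28, 27, 134), (143, 33, 19, 135), (144, 35, 21, 134), (145, 36, 20, 126), (146, 33, 23, 98), (147, 13, 87, 85), (148, 13, 148, 126), (149, 14, 155, 153), (194, 13, 157, 171), (195, 13, 141, 170), (196, 14, 94, 158), (197, 20, 41, 143), (198, 30, 20, 137), (199, 33, 18, 138), (200, 33, 19, 133), (201, 34, 18, 114), (202, 45, 19, 81), (203, 40, 16, 49), (204, 40, 20, 39), (205, 30, 14, 36), (206, 30, 24, 32), (207, 14, 118, 56)]
262 [(138, 14, 144, 145), (139, 15, 140, 146), (140, 15, 114, 145), (141, 16, 64, 140), (142, 28, 26, 135), (143, 33, 21, 136), (144, 35, 20, 138), (145, 33, 20, 130), (146, 30, 20, 101), (147, 14, 79, 87), (148, 13, 143, 125), (149, 14, 155, 153), (194, 14, 157, 169), (195, 13, 143, 171), (196, 14, 102, 160), (197, 19, 49, 145), (198, 30, 24, 138), (199, 36, 18, 138), (200, 35, 21, 136), (201, 34, 17, 121), (202, 30, 20, 89), (203, 19, 46, 61), (204, 19, 91, 53), (205, 13, 123, 52), (206, 14, 127, 52), (207, 15, 132, 54)]
266 [(138, 14, 141, 147), (139, 15, 141, 148), (140, 15, 124, 148), (141, 16, 76, 141), (142, 21, 32, 134), (143, 33, 21, 134), (144, 35, 23, 135), (145, 35, 21, 131), (146, 30, 19, 105), (147, 15, 62, 90), (148, 13, 140, 124), (149, 13, 155, 151), (194, 14, 157, 166), (195, 13, 149, 170), (196, 14, 119, 161), (197, 15, 66, 143), (198, 26, 28, 129), (199, 35, 22, 125), (200, 36, 20, 125), (201, 36, 22, 117), (202, 34, 19, 92), (203, 30, 26, 69), (204, 21, 50, 66), (205, 18, 96, 64), (206, 15, 127, 62), (207, 14, 138, 61)]
[[258.09715274 139.81878724]
 [257.79840062 145.01730107]
 [254.92999857 194.98928778]
 [254.62062838 200.38543666]]
```

Run:
```python
from h import *
im=cv2.imread("pics/top0.png")
hs=cv2.cvtColor(im,cv2.COLOR_BGR2HSV)
def edge(r,c0,c1):
    s=hs[r,c0:c1,1].astype(float);t=90
    i=[j for j in range(len(s)-1) if (s[j]-t)*(s[j+1]-t)<0][0]
    return c0+i+(s[i]-t)/(s[i]-s[i+1])
y=-.039;o=np.array([481.7,-94.7]);Rm=np.array([[np.cos(y),-np.sin(y)],[np.sin(y),np.cos(y)]])
def cl(u,z): 
    P=cast("top",[u],z)[0,:2]; return Rm.T@(P-o)
for r in(142,143,144): print("U end",cl((edge(r,245,258),r),76))
for r in(198,199,200): print("L end",cl((edge(r,242,256),r),76))
for r in(160,168,178,185,192): print("jaw face",cl((edge(r,343,356),r),76))
for r in (142,143,144,145,198,199,200): print(r,[int(v) for v in hs[r,266:312,2]])
print(proj("top",[np.r_[o+Rm@[x,-80+24*k+d],76] for x in(73,-73) for k in (3,8) for d in (-8,8)]))
```

```text
U end [ 76.30195111 165.82676334]Traceback (most recent call last):
  File "<stdin>", line 11, in <module>
  File "<stdin>", line 6, in edge
IndexError: list index out of range
```

Run:
```python
from h import *
im=cv2.imread("pics/top0.png")
hs=cv2.cvtColor(im,cv2.COLOR_BGR2HSV)
def edge(r,c0,c1):
    s=hs[r,c0:c1,1].astype(float);t=85
    i=[j for j in range(len(s)-1) if (s[j]-t)*(s[j+1]-t)<=0]
    if not i: return np.nan
    i=i[0];return c0+i+(s[i]-t)/(s[i]-s[i+1])
y=-.039;o=np.array([481.7,-94.7]);Rm=np.array([[np.cos(y),-np.sin(y)],[np.sin(y),np.cos(y)]])
def cl(u,z): 
    P=cast("top",[u],z)[0,:2]; return Rm.T@(P-o)
for r in(142,143,144): print("U end",edge(r,245,258),cl((edge(r,245,258),r),76))
for r in(198,199,200): print("L end",cl((edge(r,242,256),r),76))
for r in(160,168,178,185,192): print("jaw face",cl((edge(r,343,356),r),76))
for r in (143,144,145,146,198,199,200): print(r,[int(v) for v in hs[r,266:312,2]])
print(proj("top",[np.r_[o+Rm@[x,-80+24*k+d],76] for x in(73,-73) for k in (3,8) for d in (-8,8)]))
```

```text
U end 252.07142857142858 [ 76.3190213  165.51450756]
U end 252.10638297872342 [ 73.63964451 165.26936107]
U end 252.22916666666666 [ 70.9748679  164.79420181]
L end [-71.56451979 164.64366403]
L end [-74.1844422  165.13021278]
L end [-76.78302084 165.25709286]
jaw face [ 42.88929009 -97.62011331]
jaw face [ 21.52520442 -96.29177764]
jaw face [ -4.87131794 -97.18340488]
jaw face [-23.32603627 -96.35443431]
jaw face [-41.59666903 -97.36726505]
143 [134, 134, 134, 130, 124, 121, 122, 122, 119, 119, 123, 130, 127, 121, 114, 114, 115, 115, 113, 117, 125, 125, 119, 111, 111, 112, 112, 109, 113, 120, 122, 119, 116, 117, 117, 119, 119, 122, 124, 126, 125, 122, 123, 139, 174, 206]
144 [135, 135, 134, 127, 114, 114, 126, 128, 129, 128, 127, 131, 128, 115, 111, 123, 127, 126, 120, 123, 126, 127, 117, 109, 118, 126, 122, 117, 118, 126, 129, 127, 123, 126, 127, 128, 126, 126, 130, 131, 130, 130, 132, 146, 179, 208]
145 [131, 130, 130, 117, 97, 103, 126, 133, 133, 129, 128, 130, 122, 104, 104, 123, 131, 130, 125, 121, 128, 126, 110, 106, 123, 130, 129, 124, 124, 128, 130, 125, 122, 131, 134, 133, 
[... 517 characters left out ...]
9 [125, 101, 102, 125, 131, 130, 126, 126, 131, 130, 121, 120, 131, 134, 133, 131, 129, 134, 134, 129, 122, 130, 132, 130, 129, 128, 128, 132, 130, 118, 119, 129, 129, 131, 132, 129, 138, 143, 140, 138, 147, 180, 214, 222, 222, 222]
200 [125, 100, 101, 126, 134, 133, 130, 127, 132, 127, 113, 110, 127, 134, 132, 129, 127, 132, 134, 123, 115, 129, 133, 131, 130, 126, 127, 130, 121, 102, 103, 125, 130, 130, 121, 117, 127, 128, 121, 120, 137, 176, 214, 222, 223, 223]
[[321.01177235 147.01099738]
 [314.93907186 146.67118411]
 [275.39886967 144.49334298]
 [269.31144246 144.16336857]
 [319.05065698 202.3684202 ]
 [312.86662499 202.03280655]
 [272.60116613 199.83948108]
 [266.4022397  199.50057901]]
```

```bash
cat >> h.py <<'E'
CY=-.039;CO=np.array([481.7,-94.7]);CR=np.array([[np.cos(CY),-np.sin(CY)],[np.sin(CY),np.cos(CY)]])
def C2W(x,y,z): return np.r_[CO+CR@[x,y],z]
def W2C(p): return CR.T@(np.array(p)[:2]-CO)
def rep(msg=""):
    o=get_obs();print(msg,"t%.1f"%o["time_s"],"pos",np.round(o["position"],1),"F",np.round(o["wrist_force"],1),"grip %.3f (%.1fmm)"%(o["grip_width"],o["grip_width"]*87));return o
E
python3 - <<'E'
from h import *
f=lambda q:None if q is None else np.round(q,2)
for n,p,a in [("stop",C2W(0,-12,90),CY),("stopnew",C2W(0,132,90),CY),("s1",[446,192,16],-.172),("s2",[442,342,16],-.056),("s3",[495,464,16],-.135),("s4",[606,329,16],-.241),("b4",C2W(0,-70,78),CY),("w0",C2W(0,-222,115),CY),("w+",C2W(48,-222,85),CY),("w-",C2W(-48,-222,85),CY)]:
    print(n,np.round(p),f(ctrl.ik(p,rotd(a,True))),f(ctrl.ik(p,rotd(a,False))),f(ctrl.ik(np.r_[p[:2],200],rotd(a,True))))
E
```

```text
stop [ 481. -107.   90.] [ 0.77  0.15 -0.64  1.97  0.1   1.06 -1.53] [ 0.87  0.16 -0.75  1.97  0.12  1.06  1.6 ] [ 0.8   0.03 -0.64  1.84  0.02  1.28 -1.45]
stopnew [487.  37.  90.] [ 0.76  0.19 -0.95  1.97  0.17  1.06 -1.88] [ 0.81  0.2  -1.01  1.97  0.2   1.07  1.25] [ 0.82  0.03 -0.96  1.84  0.03  1.28 -1.75]
s1 [446 192  16] [ 0.5   0.38 -1.08  2.04  0.41  0.96 -2.53] [ 0.59  0.46 -1.2   2.04  0.51  0.99  0.53] [-0.01  0.   -0.45  1.86  0.    1.28 -2.2 ]
s2 [442 342  16] [-0.81  0.32  0.12  1.9  -0.05  0.92 -2.3 ] [ 0.23  0.65 -1.18  1.86  0.68  1.11  0.3 ] [-0.81  0.14  0.12  1.72 -0.02  1.29 -2.32]
s3 [495 464  16] [-1.02  0.55  0.31  1.59 -0.19  1.03 -2.37] [-0.02  0.91 -1.19  1.55  0.87  1.28  0.11] [-1.02  0.4   0.3   1.41 -0.12  1.35 -2.42]
s4 [606 329  16] [-0.76  0.57  0.31  1.56 -0.19  1.04 -2.22] [ 0.16  0.84 -1.05  1.52  0.75  1.23  0.33] [-0.89  0.44  0.49  1.39 -0.21  1.36 -2.21]
b4 [ 479. -165.   78.] [ 0.77  0.18 -0.53  1.95  0.1   1.03 -1.42] [ 0.91  0.2  -0.69  1.95  0.15  1.04  1.69] [ 0.79  0.05 -0.53  1.82  0.03  1.28 -1.35]
w0 [ 473. -317.  115.] [ 0.82  0.25 -0.32  1.78  0.08  1.13 -1.13] [ 1.07  0.28 -0.61  1.77  0.18  1.14  1.94] [ 0.83  0.18 -0.32  1.68  0.06  1.29 -1.11]
w+ [ 521. -318.   85.] [ 0.77  0.36 -0.33  1.7   0.13  1.1  -1.2 ] [ 1.01  0.41 -0.62  1.69  0.26  1.12  1.84] [ 0.78  0.27 -0.33  1.58  0.09  1.31 -1.17]
w- [ 425. -315.   85.] [ 0.87  0.2  -0.31  1.9   0.07  1.05 -1.08] [ 1.12  0.23 -0.59  1.9   0.14  1.06  2.  ] [ 0.87  0.09 -0.3   1.77  0.03  1.28 -1.05]
```

Run:
```python
from h import *
r=rotd(CY)
ctrl.move_ptp(C2W(0,-12,200),r); rep("above")
eoat.set_gripper(0.6,40)
print(ctrl.movel(C2W(0,-12,92),150,threshold=15)); rep("down")
eoat.set_gripper(0.0,50); rep("grip")
```

```text
above t2.3 pos [ 481.2 -107.7  200. ] F [-1.3 -0.4 -0.5] grip 1.000 (87.0mm)
False
down t4.0 pos [ 482.  -106.8   92.8] F [0.3 0.2 1.2] grip 0.598 (52.0mm)
grip t4.6 pos [ 481.4 -106.6   92.2] F [0.2 0.6 1.1] grip 0.246 (21.4mm)
```

Run:
```python
from h import *
ctrl.movel(C2W(0,-12,135),80); rep("lift")
ctrl.movel(C2W(0,132,135),150); o=rep("over"); print(W2C(o["position"]))
cv2.imwrite("pics/t1.png",cv2.resize(snapshot("top")[130:225,235:420,::-1],None,fx=4.3,fy=4.3,interpolation=cv2.INTER_CUBIC))
cv2.imwrite("pics/s1.png",cv2.resize(snapshot("side")[90:230,170:310,::-1],None,fx=4.2,fy=4.2,interpolation=cv2.INTER_CUBIC))
```

```text
lift t5.3 pos [ 481.  -106.8  135. ] F [-0.1  0.1 -3.8] grip 0.250 (21.8mm)
over t6.4 pos [486.8  36.1 134.8] F [-0.6 -0.5 -3.8] grip 0.250 (21.7mm)
[-4.82695261e-02  1.30899243e+02]
```

View pics/t1.png

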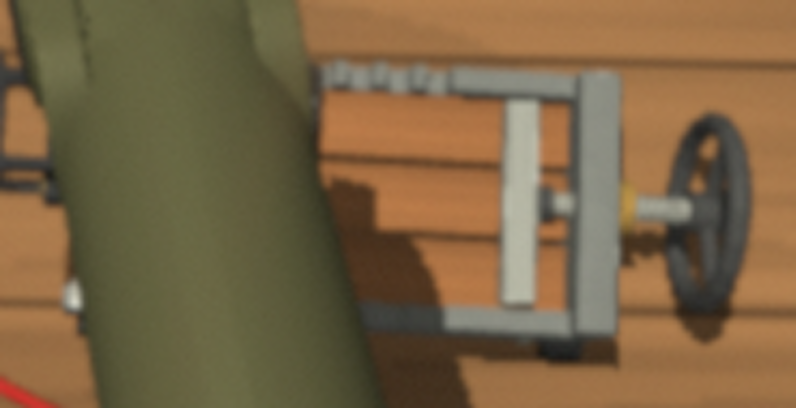

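View pics/s1.png

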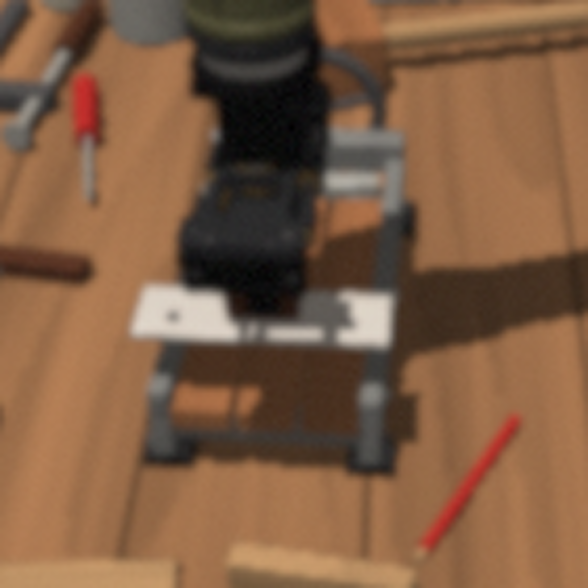

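Run:
```python
from h import *
ctrl.movel(C2W(0,132,110),100);o=rep("pre"); print(W2C(o["position"]))
print(ctrl.movel(C2W(0,132,92),40,threshold=10)); o=rep("low"); print(W2C(o["position"]))
```

```text
pre t6.9 pos [486.4  37.  109.6] F [-0.1 -0.1 -3.6] grip 0.248 (21.6mm)
[ -0.40963568 131.786815  ]
True
low t7.4 pos [486.6  37.1  92.1] F [-1.1  0.   4.6] grip 0.251 (21.9mm)
[ -0.21305338 131.91210552]
```

Run:
```python
from h import *
eoat.set_gripper(0.55); rep("rel")
ctrl.movel(C2W(0,132,170),150)
ctrl.move_ptp([446,192,200],rotd(-.172)); rep("up")
im=snapshot("top")[:,:,::-1].copy(); cv2.imwrite("pics/t2f.png",im)
cv2.imwrite("pics/t2.png",cv2.resize(im[90:225,85:420],None,fx=2.3,fy=2.3,interpolation=cv2.INTER_CUBIC))
cv2.imwrite("pics/s2.png",snapshot("side")[:,:,::-1])
```

```text
rel t8.2 pos [485.2  36.9  91. ] F [ 0.5 -0.2  0.5] grip 0.548 (47.7mm)
up t9.5 pos [445.6 191.4 199. ] F [ 1.1 -0.5 -0.1] grip 0.554 (48.2mm)
```

View pics/t2.png

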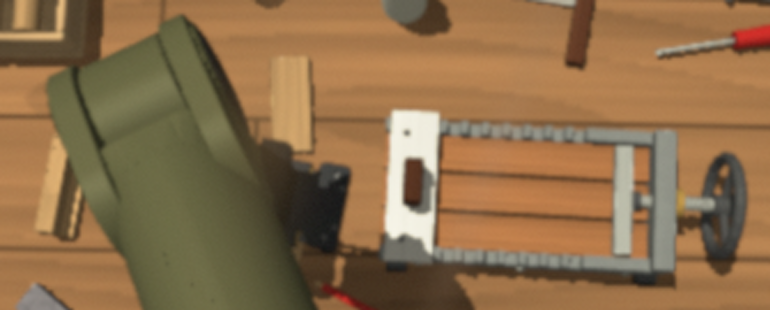

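View pics/s2.png

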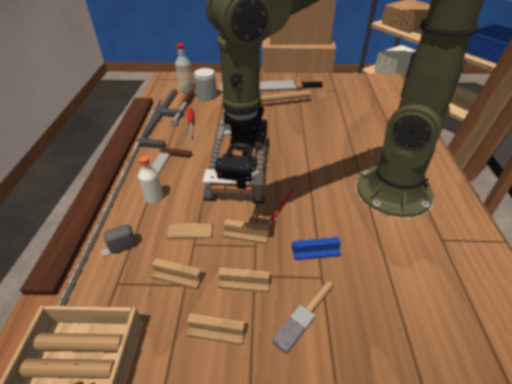

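```bash
cat >> h.py <<'E'
H=18
def grab(x,y,a):
    r=rotd(a)
    ctrl.move_ptp([x,y,120],r); eoat.set_gripper(0.6)
    hit=ctrl.movel([x,y,H],120,threshold=12); o=rep("down hit=%s"%hit)
    eoat.set_gripper(0.0,40); rep("grip")
    ctrl.movel([x,y,165],150); return rep("lift")
def put(yc,yslide=None,xc=0):
    r=rotd(CY)
    ctrl.move_ptp(C2W(xc,yc,165),r); o=rep("over"); print(W2C(o["position"]))
    ctrl.movel(C2W(xc,yc,62+H+12),150)
    hit=ctrl.movel(C2W(xc,yc,62+H-4),40,threshold=5); o=rep("set hit=%s"%hit); 
    if yslide is not None:
        z=o["position"][2]+.5
        hit=ctrl.movel(C2W(xc,yslide,z),30,threshold=9);o=rep("slid hit=%s"%hit);print("clamp",W2C(o["position"]))
    eoat.set_gripper(0.31); rep("rel")
    p=np.array(get_obs()["position"]);p[2]=170; ctrl.movel(p,180)
E
python3 - <<'E'
from h import *
o=grab(446,190,-.172)
if 0.2<o["grip_width"]<0.28: 
    ctrl.move_ptp(C2W(0,75,165),rotd(CY)); rep("over")
    cv2.imwrite("pics/s3.png",cv2.resize(snapshot("side")[50:250,150:350,::-1],None,fx=3,fy=3))
E
```

```text
down hit=False t11.4 pos [446.5 190.4  18.6] F [ 0.5  0.8 -0. ] grip 0.603 (52.5mm)
grip t12.1 pos [446.1 189.8  18.1] F [-0.4 -1.5  1.2] grip 0.226 (19.7mm)
lift t13.2 pos [445.3 189.7 164.1] F [ 0.8 -0.6 -0.9] grip 0.224 (19.5mm)
over t14.1 pos [484.4 -18.  164.6] F [-0.2  0.4 -1. ] grip 0.223 (19.4mm)
```

View pics/s3.png

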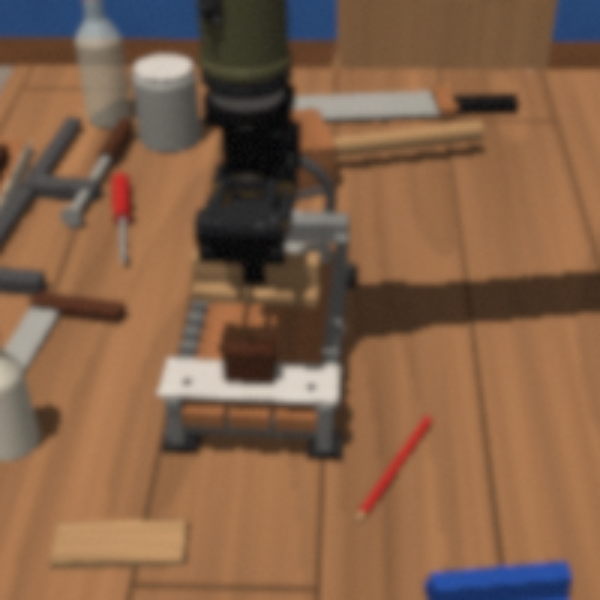

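Run:
```python
from h import *
put(75)
ctrl.move_ptp([440,-180,220],rotd(CY)); rep("away")
ctrl.pause(0.3)
im=snapshot("top")[:,:,::-1].copy(); cv2.imwrite("pics/t4f.png",im)
for s in strips(im): print(np.round(s,3))
cv2.imwrite("pics/t4.png",cv2.resize(im[90:225,85:420],None,fx=2.3,fy=2.3,interpolation=cv2.INTER_CUBIC))
cv2.imwrite("pics/s4.png",snapshot("side")[:,:,::-1])
```

```text
over t14.4 pos [484.7 -18.5 165.1] F [-0.2 -0.  -1.8] grip 0.226 (19.7mm)
[-6.98738042e-03  7.63046686e+01]
set hit=True t15.4 pos [485.5 -20.   79.8] F [ 0.5 -1.   3. ] grip 0.227 (19.7mm)
rel t15.9 pos [484.6 -20.   79.2] F [ 0.4 -0.2  0.5] grip 0.309 (26.9mm)
away t17.2 pos [ 439.7 -178.9  218.8] F [-0.   0.3  0.3] grip 0.309 (26.9mm)
[ 142.124 -153.422    1.558  127.901   24.52 ]
[ 911.736 -606.008    1.52   130.212   18.728]
```

View pics/t4.png

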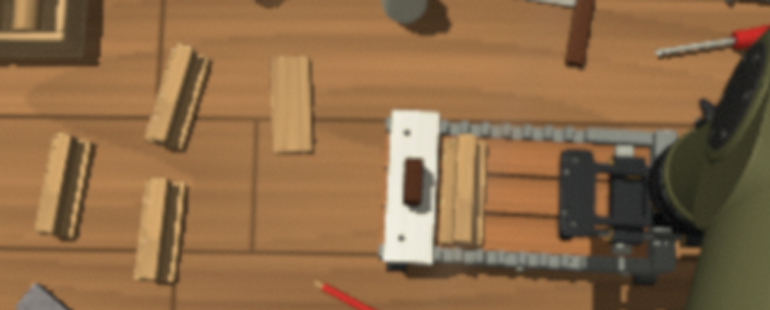

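View pics/s4.png

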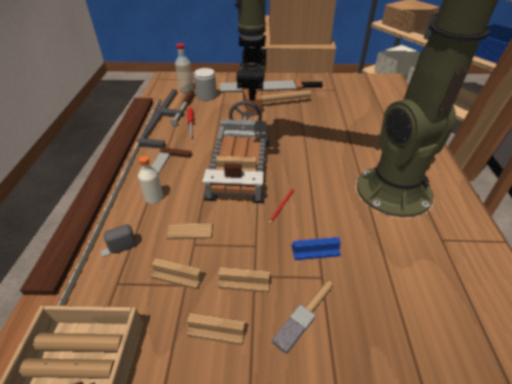

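Run:
```python
from h import *
for f in("top0","t4f"):
    hs=cv2.cvtColor(cv2.imread(f"pics/{f}.png"),cv2.COLOR_BGR2HSV)
    for p in [(110,165),(152,188),(158,130),(212,135),(135,165),(200,170)]: print(f,p,hs[p[1],p[0]])
```

```text
top0 (110, 165) [ 17 124 197]
top0 (152, 188) [ 17 126 195]
top0 (158, 130) [ 17 126 193]
top0 (212, 135) [ 16 127 183]
top0 (135, 165) [ 15 142 158]
top0 (200, 170) [ 15 141 156]
t4f (110, 165) [ 17 124 211]
t4f (152, 188) [ 17 123 210]
t4f (158, 130) [ 17 124 208]
t4f (212, 135) [ 17 125 196]
t4f (135, 165) [ 15 142 169]
t4f (200, 170) [ 15 139 167]
```

Run:
```python
s=open('h.py').read()
s=s.replace("m=cv2.inRange(hs,(8,60,165),(28,150,255)); m=cv2.morph","vt=1.12*np.median(hs[400:1000,360:960,2]);m=cv2.inRange(hs,(8,60,int(vt)),(28,150,255)); m=cv2.morph")
open('h.py','w').write(s)
from h import *
for f in("top0","t4f"):
    for q in strips(cv2.imread(f"pics/{f}.png")): print(f,np.round(q,3))
```

```text
top0 [ 4.45821e+02  1.92077e+02 -1.78000e-01  1.18243e+02  2.73930e+01]
top0 [ 4.42734e+02  3.42093e+02 -6.80000e-02  1.17453e+02  2.40480e+01]
top0 [ 4.94898e+02  4.63038e+02 -1.35000e-01  1.17591e+02  2.21520e+01]
top0 [ 6.06269e+02  3.28398e+02 -2.43000e-01  1.19523e+02  2.26350e+01]
t4f [ 4.42764e+02  3.42101e+02 -6.80000e-02  1.17395e+02  2.40290e+01]
t4f [ 4.95902e+02 -2.47060e+01 -4.40000e-02  1.23241e+02  2.02380e+01]
t4f [ 4.94921e+02  4.62826e+02 -1.35000e-01  1.17688e+02  2.17430e+01]
t4f [ 6.06332e+02  3.28290e+02 -2.41000e-01  1.19317e+02  2.26050e+01]
```

Run:
```python
from h import *
ctrl.move_ptp([450,100,200],rotd(CY))
o=grab(442.8,341,-.068)
if 0.2<o["grip_width"]<0.28: put(22,36)
ctrl.move_ptp([440,-180,220],rotd(CY)); rep("away")
im=snapshot("top")[:,:,::-1].copy(); cv2.imwrite("pics/t5f.png",im)
for s in strips(im): print(np.round(s,3))
cv2.imwrite("pics/t5.png",cv2.resize(im[90:225,85:420],None,fx=2.3,fy=2.3,interpolation=cv2.INTER_CUBIC))
```

```text
down hit=False t21.5 pos [443.3 341.6  18.7] F [-0.4  1.2 -0.6] grip 0.601 (52.3mm)
grip t22.2 pos [442.9 340.9  18.1] F [ 0.3 -1.3  1.1] grip 0.226 (19.6mm)
lift t23.3 pos [442.3 340.5 164. ] F [-0.7  0.4 -1.3] grip 0.227 (19.8mm)
over t24.8 pos [482.9 -71.3 165. ] F [ 1.  -0.2 -1.5] grip 0.230 (20.0mm)
[ 0.25574803 23.46864925]
set hit=True t25.8 pos [483.4 -73.   79.7] F [-0.2  0.4  2. ] grip 0.229 (19.9mm)
slid hit=False t26.5 pos [482.8 -58.1  79.9] F [-1.2 -0.7 -0.4] grip 0.225 (19.6mm)
clamp [-0.36859907 36.57871786]
rel t26.9 pos [483.2 -58.7  80.3] F [-0.1 -0.5  0.4] grip 0.308 (26.8mm)
away t28.2 pos [ 439.3 -179.9  218.8] F [-0.5  0.9 -0.2] grip 0.312 (27.2mm)
[ 4.83807e+02 -4.18130e+01 -4.50000e-02  1.09262e+02  1.70700e+01]
[ 4.91907e+02 -6.58730e+01 -4.10000e-02  1.22615e+02  1.94770e+01]
[ 4.94920e+02 -1.39550e+01 -4.10000e-02  1.22854e+02  2.10150e+01]
[ 4.94898e+02  4.63038e+02 -1.35000e-01  1.17591e+02  2.21520e+01]
[ 6.06263e+02  3.28371e+02 -2.43000e-01  1.19523e+02  2.26910e+01]
```

View pics/t5.png

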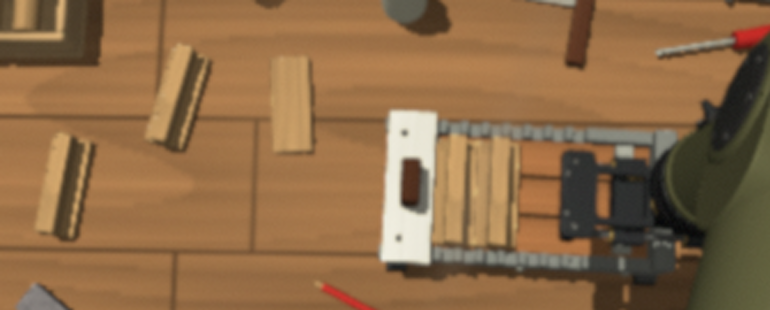

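Run:
```python
from h import *
for f in ("top0","t4f","t5f"):
    hs=cv2.cvtColor(big(cv2.imread(f"pics/{f}.png")),cv2.COLOR_BGR2HSV)
    m=cv2.inRange(hs,(0,0,190),(180,60,255))
    for c in comps(m,10000):
        u=tocam(c);p,w,h,a=rectw("top",u,81)
        if w>160 and w<180: print(f,p,W2C(p),w,h,a)
ctrl.move_ptp([480,150,220],rotd(CY))
o=grab(494.9,462,-.135)
if 0.2<o["grip_width"]<0.28: put(-24,-11.5)
ctrl.move_ptp([440,-180,240],rotd(CY)); rep("away")
im=snapshot("top")[:,:,::-1].copy(); cv2.imwrite("pics/t6f.png",im)
for s in strips(im): print(np.round(s,3))
cv2.imwrite("pics/t6.png",cv2.resize(im[90:225,85:420],None,fx=2.3,fy=2.3,interpolation=cv2.INTER_CUBIC))
cv2.imwrite("pics/s6.png",cv2.resize(snapshot("side")[90:210,190:290,::-1],None,fx=5,fy=5,interpolation=cv2.INTER_CUBIC))
```

```text
top0 [ 484.23245239 -105.72683716] [  2.96046435 -10.9197117 ] 170.82859802246094 53.35115051269531 -0.04012678025060534
t4f [488.93048096  37.00617981] [  2.08974387 131.88794723] 172.59072875976562 54.53385925292969 -0.040277382010248886
t5f [488.55725098  39.36322784] [  1.62489613 134.22865068] 173.0973663330078 55.00421142578125 -0.039119972200500897
down hit=False t32.5 pos [495.3 462.7  19. ] F [-0.5  0.6  0.3] grip 0.600 (52.2mm)
grip t33.1 pos [495.  461.9  18.1] F [ 0.1 -1.4  1.4] grip 0.229 (19.9mm)
lift t34.3 pos [494.5 461.3 163.7] F [ 0.1  0.7 -1.8] grip 0.228 (19.9mm)
over t36.4 pos [ 481.3 -117.6  165.2] F [ 0.7  0.6 -1.1] grip 0.227 (19.8mm)
[  0.49190595 -22.91782787]
set hit=True t37.4 pos [ 481.6 -119.1   79.7] F [-0.4 -0.1  3.1] grip 0.224 (19.5mm)
slid hit=False t37.9 pos [ 480.7 -106.    79.9] F [-1.2 -1.5 -1.9] grip 0.228 (19.8mm)
clamp [ -0.56939646 -11.29987389]
rel t38.4 pos [ 481.3 -106.1   80.3] F [ 0.4  0.1 -0.4] grip 0.307 (26.7mm)
away t39.6 pos [ 439.3 -180.2  238.9] F [ 0.6 -0.4 -0.5] grip 0.302 (26.3mm)
[ 4.83929e+02 -9.17840e+01 -5.70000e-02  1.10025e+02  1.70440e+01]
[ 4.90831e+02 -1.16877e+02 -4.10000e-02  1.22020e+02  1.89300e+01]
[ 4.91912e+02 -6.58930e+01 -4.30000e-02  1.22623e+02  1.89200e+01]
[ 4.95298e+02 -8.70100e+00 -4.30000e-02  1.22550e+02  3.13590e+01]
[ 6.06248e+02  3.28310e+02 -2.41000e-01  1.19489e+02  2.26050e+01]
```

View pics/t6.png

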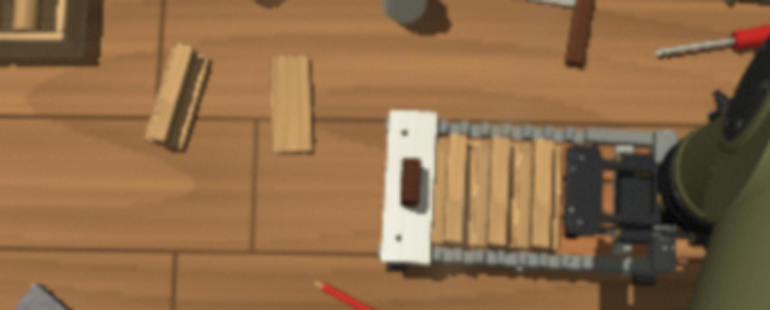

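View pics/s6.png

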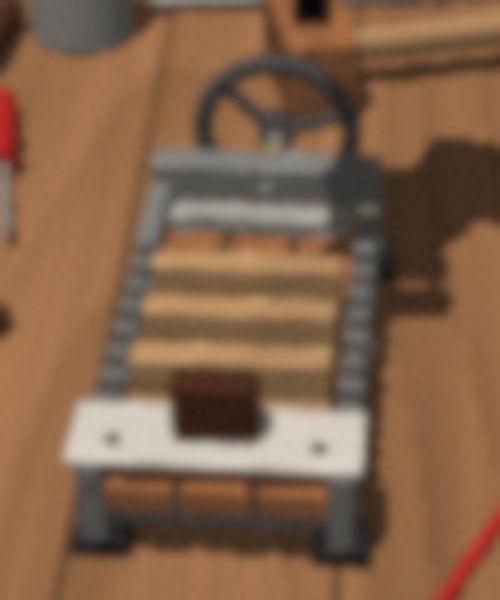

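Run:
```python
from h import *
ctrl.move_ptp([480,150,220],rotd(CY))
o=grab(606.3,327.5,-.241)
if 0.2<o["grip_width"]<0.28: put(-65.5,-60)
ctrl.move_ptp([400,100,300],rotd(CY)); rep("away")
im=snapshot("top")[:,:,::-1].copy(); cv2.imwrite("pics/t7f.png",im)
for s in strips(im): print(np.round(s,3))
cv2.imwrite("pics/t7.png",cv2.resize(im[90:225,85:420],None,fx=2.3,fy=2.3,interpolation=cv2.INTER_CUBIC))
cv2.imwrite("pics/s7.png",cv2.resize(snapshot("side")[90:210,190:290,::-1],None,fx=5,fy=5,interpolation=cv2.INTER_CUBIC))
```

```text
down hit=False t43.6 pos [606.7 328.1  18.9] F [-0.3  0.4  0.3] grip 0.600 (52.2mm)
grip t44.3 pos [606.4 327.4  18.1] F [-0.6 -0.5  1.9] grip 0.228 (19.8mm)
lift t45.4 pos [605.9 327.  163.7] F [-0.3 -0.1 -1.4] grip 0.229 (19.9mm)
over t47.3 pos [ 479.8 -159.   165.3] F [-0.  -0.  -1.9] grip 0.229 (19.9mm)
[  0.65207115 -64.35998777]
set hit=True t48.3 pos [ 479.9 -160.7   79.7] F [0.3 0.2 3. ] grip 0.227 (19.7mm)
slid hit=False t48.6 pos [ 479.  -154.3   79.9] F [ 0.1 -0.  -1.5] grip 0.225 (19.6mm)
clamp [ -0.34968507 -59.60904765]
rel t49.1 pos [ 479.4 -154.7   80.2] F [ 0.2 -0.2  1.2] grip 0.306 (26.6mm)
away t50.9 pos [399.9  99.  298.7] F [ 0.  -0.3 -0.1] grip 0.311 (27.0mm)
```

View pics/t7.png

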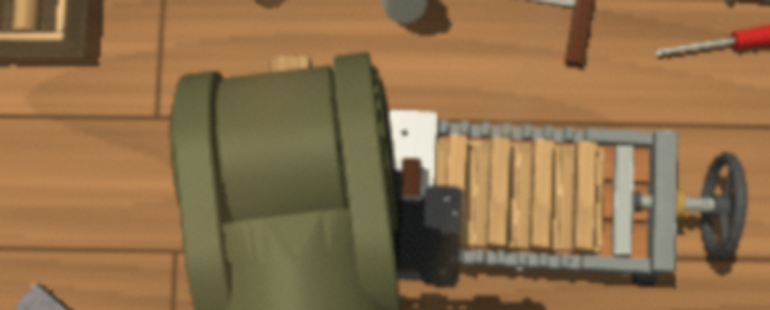

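View pics/s7.png

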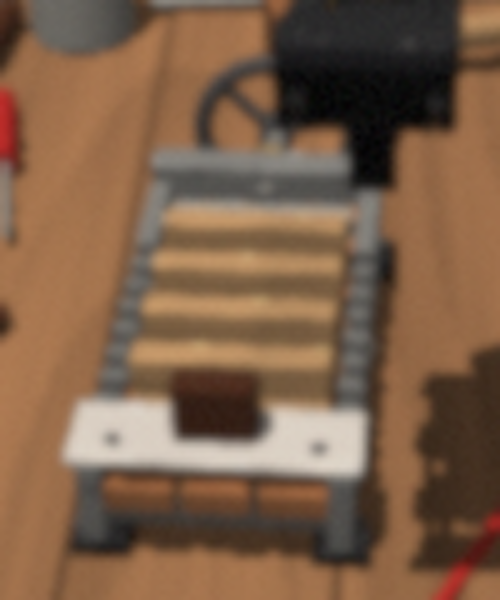

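Run:
```python
from h import *
im=cv2.imread("pics/t7f.png");hs=cv2.cvtColor(big(im),cv2.COLOR_BGR2HSV)
m=cv2.inRange(hs,(0,0,0),(180,75,115));m[:,:385*4]=0;m[:,430*4:]=0;m[:140*4]=0;m[215*4:]=0
m=cv2.morphologyEx(m,cv2.MORPH_OPEN,np.ones((7,7)))
for c in comps(m,800):
    x,y,w,h=cv2.boundingRect(c);print("bbox",x/4-.4,y/4-.4,(x+w)/4-.4,(y+h)/4-.4)
a,b=np.meshgrid(np.linspace(0,6.28,60),np.linspace(0,6.28,30))
for hy in(-225,-222):
    rr=55+7*np.cos(b);P=[C2W(rr_*np.sin(a_),hy+7*np.sin(b_),70+rr_*np.cos(a_)) for rr_,a_,b_ in zip(rr.ravel(),a.ravel(),b.ravel())]
    u=proj("top",P);print(hy,u.min(0),u.max(0))
cv2.imwrite("pics/wh.png",np.hstack([cv2.resize(im[140:215,370:430],None,fx=6,fy=6,interpolation=cv2.INTER_CUBIC),cv2.cvtColor(cv2.resize(m[560:860,1480:1720],(360,450)),cv2.COLOR_GRAY2BGR)]))
```

```text
bbox 389.6 156.6 408.85 202.1
-225 [388.91255553 155.60452446] [409.55690638 202.70874375]
-222 [387.84624007 155.53827046] [408.37232805 202.6482468 ]
```

View pics/wh.png

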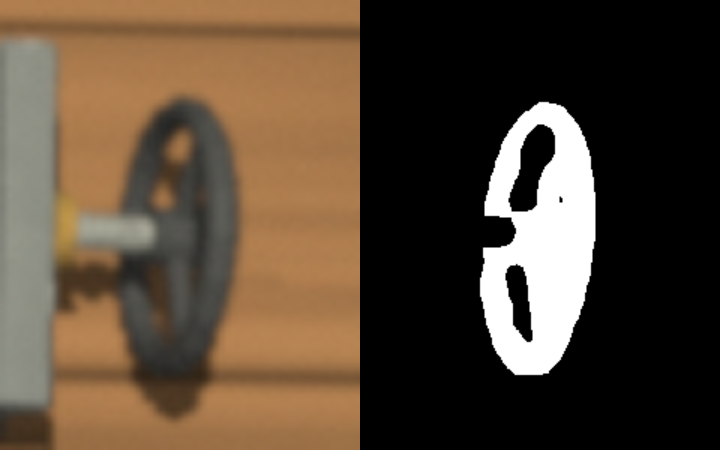

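```bash
cat >> h.py <<'E'
DG=13  # TCP below rim centre
def rimp(phi,hy): return C2W(55*np.sin(phi),hy,70+55*np.cos(phi)-DG)
def approach(phi,hy,opening=0.45):
    p=rimp(phi,hy);eoat.set_gripper(opening)
    ctrl.movel(np.r_[p[:2],150],200); return ctrl.movel(p,120,threshold=10)
def tang(F,phi):
    Fc=CR.T@F[:2]; return -(Fc[0]*np.cos(phi)-F[2]*np.sin(phi)), Fc[1]
E
python3 - <<'E'
from h import *
r=rotd(CY)
ctrl.move_ptp(np.r_[C2W(0,-224,0)[:2],190],r)
ph=np.deg2rad(-55);hy=-224
print(approach(ph,hy));rep("at rim")
eoat.set_gripper(0.0,5);o=rep("soft close");print("clampy F",CR.T@o["wrist_force"][:2],W2C(o["position"]))
cv2.imwrite("pics/s8.png",cv2.resize(snapshot("side")[50:170,190:310,::-1],None,fx=5,fy=5,interpolation=cv2.INTER_CUBIC))
E
```

```text
False
at rim t54.3 pos [ 428.9 -317.1   89.3] F [-0.2 -0.2  0.1] grip 0.448 (39.0mm)
soft close t54.8 pos [ 428.2 -315.6   88.8] F [-0.8  5.4  3.7] grip 0.160 (13.9mm)
clampy F [-1.00089906  5.37816545] [ -44.81339895 -222.82158239]
```

View pics/s8.png

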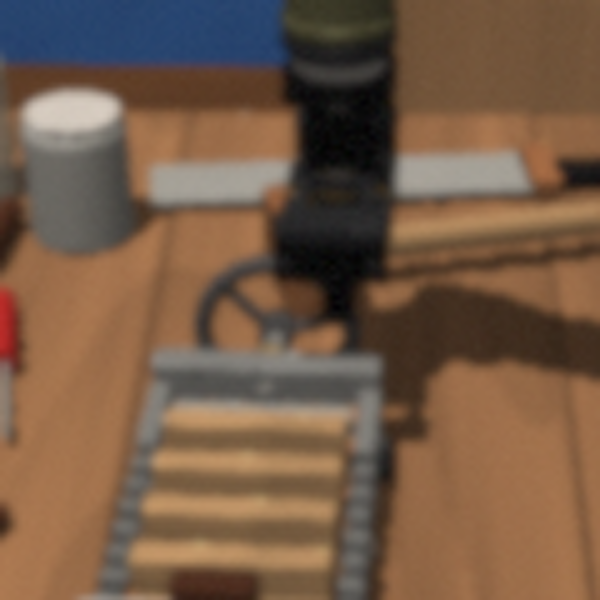

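```bash
cat >> h.py <<'E'
def stroke(ph0,ph1,hy,grip,fmax,n=None):
    """pinched at ph0; turn to ph1; returns (phi reached, hy, hard)"""
    eoat.set_gripper(0.0,grip)
    n=n or max(1,int(round((ph1-ph0)/0.17)));log=[];hard=False
    h0=hy;p=ph0
    for k in range(1,n+1):
        p=ph0+(ph1-ph0)*k/n;hy=h0+1.91*(p-ph0)
        ctrl.movel(rimp(p,hy),90)
        o=get_obs();ft,fy=tang(np.array(o["wrist_force"]),p);log.append((round(float(np.rad2deg(p))),round(float(ft),1),round(float(fy),1)))
        if abs(ft)>fmax: hard=True;break
    print("t%.1f"%get_obs()["time_s"],"(phi,Ft,Fy)",log,"grip",round(o["grip_width"]*87,1));return p,hy,hard
E
python3 - <<'E'
from h import *
d=np.deg2rad
p,hy,h=stroke(d(-55),d(55),-222.3,35,30)
rep()
cv2.imwrite("pics/s9.png",cv2.resize(snapshot("side")[50:170,190:310,::-1],None,fx=5,fy=5,interpolation=cv2.INTER_CUBIC))
E
```

```text
t57.9 (phi,Ft,Fy) [(-45, 6.0, -1.2), (-35, 7.7, -0.7), (-25, 8.7, 0.3), (-15, 9.6, 0.8), (-5, 7.9, 0.0), (5, 7.2, 0.5), (15, 6.3, 0.5), (25, 5.4, -0.5), (35, 4.7, -0.0), (45, 3.3, -0.7), (55, 2.5, -1.1)] grip 13.1
 t57.9 pos [ 517.8 -315.9   89. ] F [-3.7 -0.9  0.5] grip 0.151 (13.1mm)
```

View pics/s9.png

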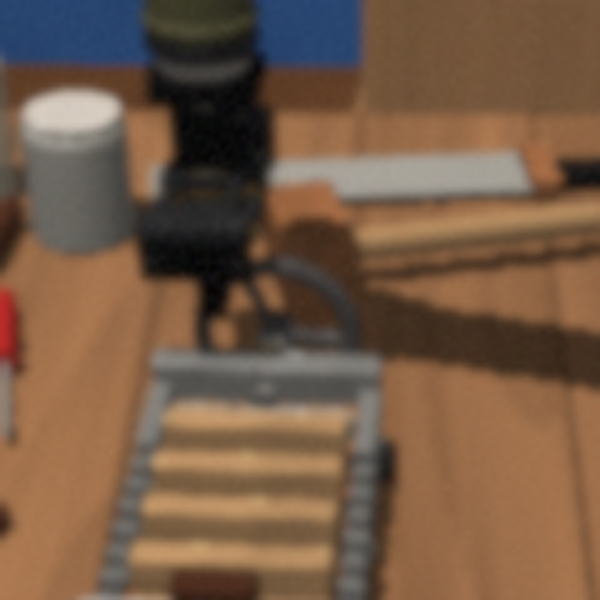

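```bash
cat >> h.py <<'E'
def retract():
    eoat.set_gripper(0.45); p=np.array(get_obs()["position"]); ctrl.movel(np.r_[p[:2],150],200)
E
python3 - <<'E'
from h import *
d=np.deg2rad;hy=-222.3+1.91*d(110)
for i in range(2):
    retract(); print(approach(d(-55),hy))
    p,hy,h=stroke(d(-55),d(55),hy,35,30)
    print(p,hy,h)
    if h: break
rep()
cv2.imwrite("pics/s10.png",cv2.resize(snapshot("side")[50:170,190:310,::-1],None,fx=5,fy=5,interpolation=cv2.INTER_CUBIC))
E
```

```text
False
t64.1 (phi,Ft,Fy) [(-45, 5.1, -5.2), (-35, 5.8, -5.0), (-25, 7.9, -4.9), (-15, 7.7, -4.5), (-5, 8.1, -3.3), (5, 6.3, -3.1), (15, 5.0, -3.8), (25, 4.5, -3.4), (35, 4.8, -3.5), (45, 4.6, -4.3), (55, 4.4, -3.8)] grip 13.2
0.9599310885968813 -214.96612648311987 False
False
t70.2 (phi,Ft,Fy) [(-45, 2.7, -4.8), (-35, 6.3, -5.0), (-25, 8.0, -5.1), (-15, 9.1, -3.6), (-5, 8.7, -3.2), (5, 7.6, -2.7), (15, 6.4, -2.8), (25, 6.0, -3.8), (35, 4.5, -3.6), (45, 2.8, -5.1), (55, 2.5, -4.4)] grip 13.0
0.9599310885968813 -211.2991897246798 False
 t70.2 pos [ 517.  -309.2   88.7] F [-3.  -4.3  1. ] grip 0.149 (13.0mm)
```

View pics/s10.png

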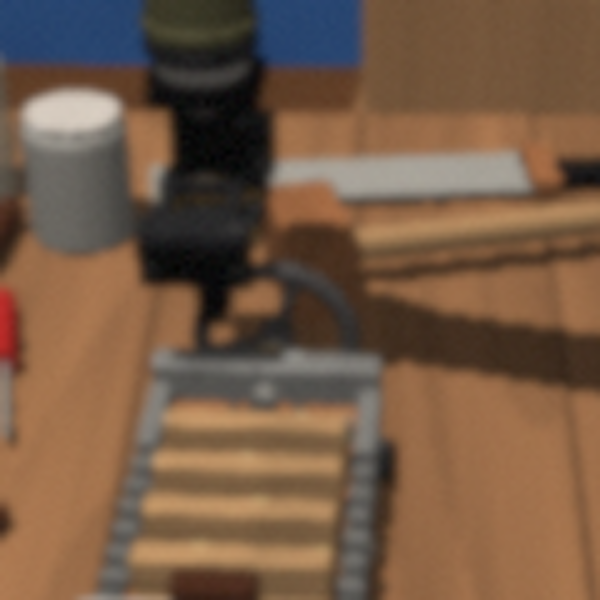

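Run:
```python
from h import *
d=np.deg2rad;hy=-212.3
retract(); print(approach(d(-55),hy))
p,hy,h=stroke(d(-55),d(55),hy,55,38,n=20)
print(np.rad2deg(p),hy,h)
rep()
```

```text
False
t78.6 (phi,Ft,Fy) [(-50, 7.5, -5.4), (-44, 9.6, -6.3), (-38, 9.9, -5.0), (-33, 10.5, -5.6), (-28, 10.4, -4.1), (-22, 10.9, -4.2), (-16, 9.6, -3.6), (-11, 9.5, -3.0), (-5, 11.5, -3.4), (0, 10.7, -2.5), (6, 10.6, -0.9), (11, 10.3, -2.6), (17, 9.6, -2.2), (22, 10.5, -2.3), (27, 8.5, -1.7), (33, 10.0, -1.9), (39, 10.3, -0.3), (44, 10.5, -1.7), (49, 10.8, -2.2), (55, 10.1, -0.7)] grip 12.8
55.0 -208.63306324155994 False
 t78.6 pos [ 517.9 -306.    91.2] F [-5.5 -0.5  8.5] grip 0.147 (12.8mm)
```

Run:
```python
from h import *
eoat.set_gripper(0.45);rep("rel")
p=np.array(get_obs()["position"]); ctrl.movel(np.r_[p[:2],150],200); ctrl.movel([430,-420,200],250); rep()
im=snapshot("top")[:,:,::-1].copy(); cv2.imwrite("pics/t11f.png",im)
cv2.imwrite("pics/t11.png",cv2.resize(im[130:225,235:420],None,fx=4.3,fy=4.3,interpolation=cv2.INTER_CUBIC))
cv2.imwrite("pics/s11.png",cv2.resize(snapshot("side")[90:210,190:290,::-1],None,fx=5,fy=5,interpolation=cv2.INTER_CUBIC))
```

```text
rel t79.3 pos [ 518.6 -304.9   88.5] F [ 0.6  0.4 -0.9] grip 0.448 (39.0mm)
 t80.5 pos [ 430.9 -418.   198.8] F [ 0.1  1.  -0.9] grip 0.448 (39.0mm)
```

View pics/t11.png

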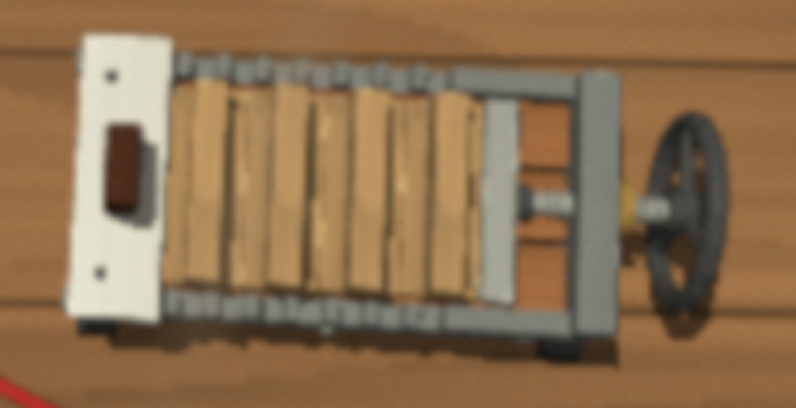

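View pics/s11.png

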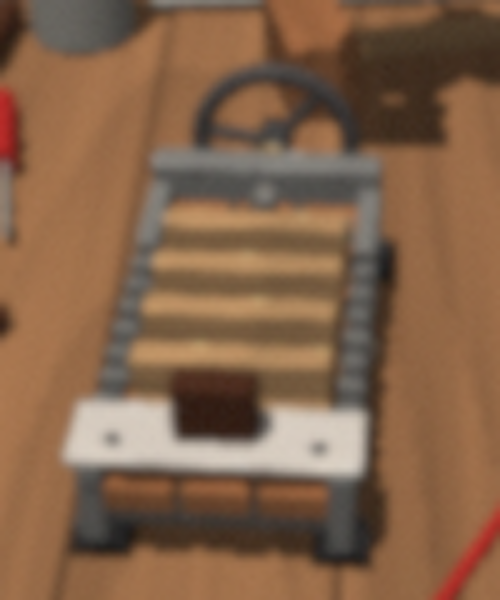

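Run:
```python
from h import *
im=cv2.imread("pics/t11f.png");hs=cv2.cvtColor(im,cv2.COLOR_BGR2HSV)
def edge(r,c0,c1):
    s=hs[r,c0:c1,1].astype(float);t=75
    i=[j for j in range(len(s)-1) if (s[j]-t)*(s[j+1]-t)<=0]
    if not i: return np.nan
    i=i[0];return c0+i+(s[i]-t)/(s[i]-s[i+1])
for r in(158,165,172,180,186,192):
    e=edge(r,340,352); e2=edge(r,352,360)
    print(r,e,W2C(cast("top",[(e,r)],76)[0]),e2,W2C(cast("top",[(e2,r)],76)[0]))
hs=cv2.cvtColor(big(im),cv2.COLOR_BGR2HSV)
m=cv2.inRange(hs,(0,0,190),(180,60,255))
for c in comps(m,10000):
    u=tocam(c);p,w,h,a=rectw("top",u,81)
    if 160<w<180: print(p,W2C(p),w,h,a)
m=cv2.inRange(hs,(0,0,0),(180,75,115));m[:,:383*4]=0;m[:,430*4:]=0;m[:140*4]=0;m[215*4:]=0
m=cv2.morphologyEx(m,cv2.MORPH_OPEN,np.ones((7,7)))
for c in comps(m,800):
    x,y,w,h=cv2.boundingRect(c);print("bbox",x/4-.4,y/4-.4,(x+w)/4-.4,(y+h)/4-.4)
a=np.linspace(0,6.28,90)
for hy in (-214,-209):
    u=proj("top",[C2W(55*np.sin(t),hy,70+55*np.cos(t)) for t in a]);print(hy,(u.min(0)+u.max(0))/2)
# spokes in side view: angles
im=cv2.imread("pics/side0.png");print(proj("side",[C2W(0,-222,70),C2W(55,-222,70),C2W(0,-222,125),C2W(-55,-222,70)]))
```

```text
158 347.1063829787234 [ 47.53685376 -85.53355752] 355.28205128205127 [  48.77450199 -107.08755994]
165 346.70212765957444 [ 28.8495534  -84.94317644] 354.8837209302326 [  30.07282083 -106.45975297]
172 346.3958333333333 [ 10.26865196 -84.62196836] 355.06382978723406 [  11.5490079  -107.36463396]
180 346.375 [-10.81043723 -85.12901752] 356.6 [  -9.32038879 -111.89240147]
186 346.3090909090909 [-26.55449858 -85.38453005] 354.56140350877195 [ -25.36475902 -106.9380455 ]
192 346.31481481481484 [-42.22806477 -85.83261382] 354.2972972972973 [ -41.08908574 -106.64189672]
[488.90283203  39.99085999] [  1.94574295 134.86927981] 172.08804321289062 54.13505554199219 -0.03277325984867829
bbox 384.85 156.35 403.6 201.85
-214 [394.94488635 178.94185719]
-209 [393.06649614 178.83607418]
[[245.70758184 115.65225266]
 [230.81085687 115.13644917]
 [245.36827091 102.07195049]
 [260.67684387 116.16374458]]
```

Run:
```python
import h
from h import *
h.DG=19
d=np.deg2rad;hy=-209.5
ctrl.movel(np.r_[C2W(0,-209.5,0)[:2],170],250)
print(approach(d(-20),hy))
p,hy,hd=stroke(d(-20),d(20),hy,60,60,n=10)
o=rep(); print(o["wrist_torque"])
```

```text
False
t85.4 (phi,Ft,Fy) [(-16, 4.7, 0.9), (-12, 9.0, 0.7), (-8, 12.7, 1.8), (-4, 14.5, 1.6), (0, 15.6, 2.1), (4, 14.4, 1.8), (8, 14.3, 1.8), (12, 14.3, 1.9), (16, 12.8, 1.7), (20, 12.9, 1.8)] grip 12.1
 t85.4 pos [ 488.7 -303.8  103.1] F [-10.    2.2  10. ] grip 0.140 (12.1mm)
[0.46867445 2.39849058 0.04958345]
```

Run:
```python
from h import *
eoat.set_gripper(0.45)
p=np.array(get_obs()["position"]); ctrl.movel(np.r_[p[:2],160],200); ctrl.movel([430,-420,200],250); rep()
im=snapshot("top")[:,:,::-1].copy(); cv2.imwrite("pics/t12f.png",im)
s=snapshot("side")[:,:,::-1].copy();cv2.imwrite("pics/s12f.png",s)
f=lambda a:cv2.resize(a[95:130,222:270],None,fx=8,fy=8,interpolation=cv2.INTER_CUBIC)
s0=cv2.imread("pics/side0.png")
s11=cv2.imread("pics/s11.png") # crop 5x from 90,190
a=cv2.resize(s11[25:200,160:400],(384,280),interpolation=cv2.INTER_CUBIC)
cv2.imwrite("pics/cmp.png",np.vstack([np.hstack([a,f(s)]),np.hstack([f(s0),f(s0)*0])]))
```

```text
t87.3 pos [ 430.7 -417.9  198.7] F [0.7 1.6 0.1] grip 0.446 (38.8mm)
```

View pics/cmp.png

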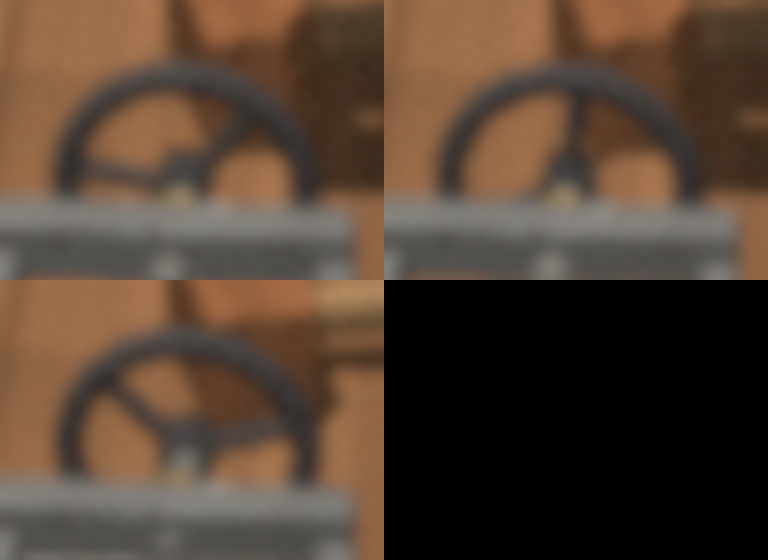

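```bash
cat >> h.py <<'E'
def jawm(im):
    hs=cv2.cvtColor(im,cv2.COLOR_BGR2HSV);out=[]
    for r in(158,162,165,168,172,186,189,192):
        s=hs[r,336:358,1].astype(float);t=75
        i=[j for j in range(len(s)-1) if (s[j]-t)*(s[j+1]-t)<=0 and s[j]>s[j+1]][0]
        e=336+i+(s[i]-t)/(s[i]-s[i+1]); j=i+5+[j for j in range(len(s)-6-i) if s[i+5+j]<t<=s[i+6+j]][0]
        e2=336+j+(t-s[j])/(s[j+1]-s[j])
        out.append([W2C(cast("top",[(q,r)],76)[0])[1] for q in(e,e2)])
    out=np.array(out);return np.median(out,0)
E
python3 - <<'E'
from h import *
for f in("top0","t7f","t11f","t12f"):
    im=cv2.imread(f"pics/{f}.png")
    try: print(f,jawm(im))
    except Exception as e: print(f,e)
    hs=cv2.cvtColor(big(im),cv2.COLOR_BGR2HSV)
    m=cv2.inRange(hs,(0,0,190),(180,60,255))
    for c in comps(m,10000):
        u=tocam(c);p,w,h,a=rectw("top",u,81)
        if 160<w<180: print("  stop plate",W2C(p),w,h,a)
im=cv2.imread("pics/t12f.png")
cv2.imwrite("pics/t12.png",cv2.resize(im[130:225,235:420],None,fx=4.3,fy=4.3,interpolation=cv2.INTER_CUBIC))
E
```

```text
top0 list index out of range
  stop plate [  2.96046435 -10.9197117 ] 170.82859802246094 53.35115051269531 -0.04012678025060534
t7f list index out of range
t11f [ -85.26661487 -107.01280272]
  stop plate [  1.94574295 134.86927981] 172.08804321289062 54.13505554199219 -0.03277325984867829
t12f [ -84.65934465 -105.46195001]
  stop plate [  1.86291949 134.83319379] 172.29530334472656 53.779354095458984 -0.03921131862589089
```

View pics/t12.png

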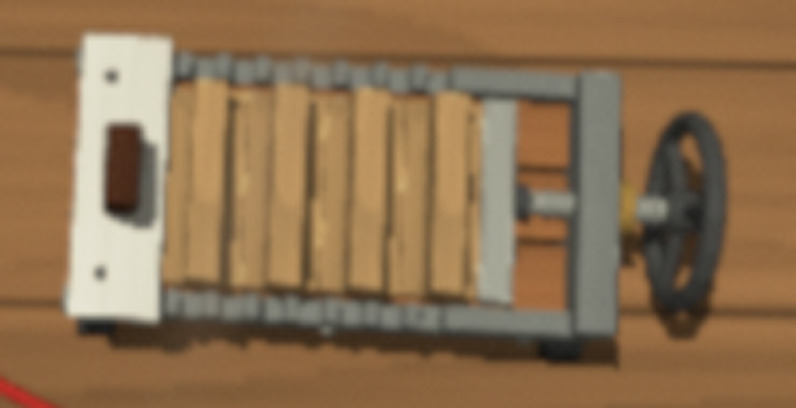

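Run:
```python
import h
from h import *
h.DG=19
d=np.deg2rad;hy=-208.5
ctrl.movel(np.r_[C2W(0,hy,0)[:2],170],250)
print(approach(d(-20),hy))
p,hy,hd=stroke(d(-20),d(20),hy,60,60,n=8)
o=rep()
eoat.set_gripper(0.45)
p=np.array(get_obs()["position"]); ctrl.movel(np.r_[p[:2],160],200); ctrl.movel([430,-420,200],250); rep()
im=snapshot("top")[:,:,::-1].copy(); cv2.imwrite("pics/t13f.png",im);print(jawm(im))
s=snapshot("side")[:,:,::-1].copy();cv2.imwrite("pics/s13f.png",s)
f=lambda a:cv2.resize(a[95:130,222:270],None,fx=8,fy=8,interpolation=cv2.INTER_CUBIC)
cv2.imwrite("pics/cmp2.png",np.hstack([f(cv2.imread("pics/s12f.png")),f(s)]))
```

```text
False
t91.7 (phi,Ft,Fy) [(-15, 6.0, 0.4), (-10, 9.5, 1.0), (-5, 14.8, 1.7), (0, 14.9, 2.6), (5, 16.0, 1.5), (10, 16.0, 2.1), (15, 15.0, 1.9), (20, 15.7, 1.4)] grip 12.8
 t91.7 pos [ 487.  -302.8  102.4] F [-12.7   1.9  10.7] grip 0.147 (12.8mm)
 t93.6 pos [ 430.7 -417.9  198.7] F [ 1.3  0.8 -0.5] grip 0.449 (39.1mm)
[ -83.83970876 -104.50538237]
```

View pics/cmp2.png

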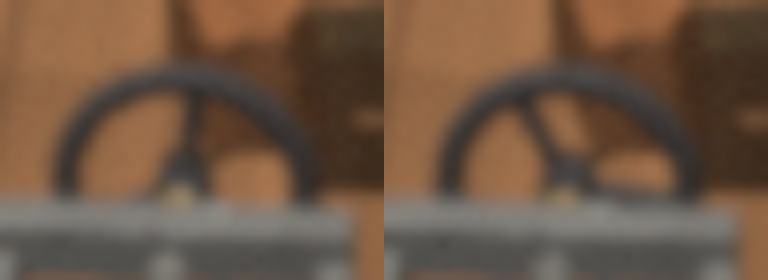

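```bash
cat >> h.py <<'E'
def cycle(tag,hy,a=-35,b=35,grip=50,fmax=40):
    d=np.deg2rad
    ctrl.movel(np.r_[C2W(0,hy,0)[:2],170],250)
    print(approach(d(a),hy))
    p,hy,hd=stroke(d(a),d(b),hy,grip,fmax,n=int((b-a)/5)); rep()
    eoat.set_gripper(0.45)
    p=np.array(get_obs()["position"]); ctrl.movel(np.r_[p[:2],160],200); ctrl.movel([430,-420,200],250)
    im=snapshot("top")[:,:,::-1].copy(); cv2.imwrite(f"pics/t{tag}f.png",im);print(jawm(im))
    s=snapshot("side")[:,:,::-1].copy();cv2.imwrite(f"pics/s{tag}f.png",s)
    cv2.imwrite(f"pics/cmp{tag}.png",cv2.resize(s[95:130,222:270],None,fx=8,fy=8,interpolation=cv2.INTER_CUBIC))
    return hd
E
python3 - <<'E'
import h
from h import *
h.DG=19
h.cycle("14",-207.5)
E
```

```text
False
t99.7 (phi,Ft,Fy) [(-30, 5.6, -1.8), (-25, 10.2, -1.7), (-20, 15.4, -1.5), (-15, 19.2, -0.4), (-10, 21.9, -0.3), (-5, 22.8, 0.6), (0, 23.8, 2.1), (5, 24.0, 2.1), (10, 24.2, 2.1), (15, 25.7, 1.5), (20, 24.9, 1.9), (25, 24.2, 1.5), (30, 24.9, 2.3), (35, 24.2, 2.3)] grip 12.3
 t99.7 pos [ 498.2 -301.8   96.6] F [-18.2   3.   16.1] grip 0.142 (12.3mm)
[ -83.9028324  -104.50293803]
```

View pics/cmp14.png

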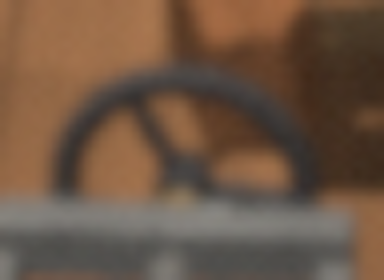

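Run:
```python
import h
from h import *
h.DG=19
h.cycle("15",-207.5,-25,15,60,45)
for f in("t15f",):
    im=cv2.imread(f"pics/{f}.png");hs=cv2.cvtColor(big(im),cv2.COLOR_BGR2HSV)
    m=cv2.inRange(hs,(0,0,190),(180,60,255))
    for c in comps(m,10000):
        u=tocam(c);p,w,hh,a=rectw("top",u,81)
        if 160<w<180: print("  stop plate",W2C(p),w,hh,a)
    s=cv2.imread("pics/s15f.png")
    A=cv2.resize(im[130:225,240:420],(760,401),interpolation=cv2.INTER_CUBIC);cv2.imwrite("pics/t15.png",A)
    cv2.imwrite("pics/s15.png",cv2.resize(s[90:210,190:290],None,fx=5,fy=5,interpolation=cv2.INTER_CUBIC))
```

```text
False
t106.0 (phi,Ft,Fy) [(-20, 6.4, -0.5), (-15, 11.2, 0.6), (-10, 18.4, 1.5), (-5, 23.4, 1.2), (0, 23.3, 2.3), (5, 24.5, 2.7), (10, 24.7, 2.3), (15, 24.4, 1.9)] grip 12.2
 t106.0 pos [ 478.9 -301.7  103.6] F [-21.1   2.7  15.3] grip 0.140 (12.2mm)
[ -83.87760389 -104.50789887]
  stop plate [  1.85646903 135.07442821] 172.3125457763672 53.707332611083984 -0.0398558036096901
```

View pics/t15.png

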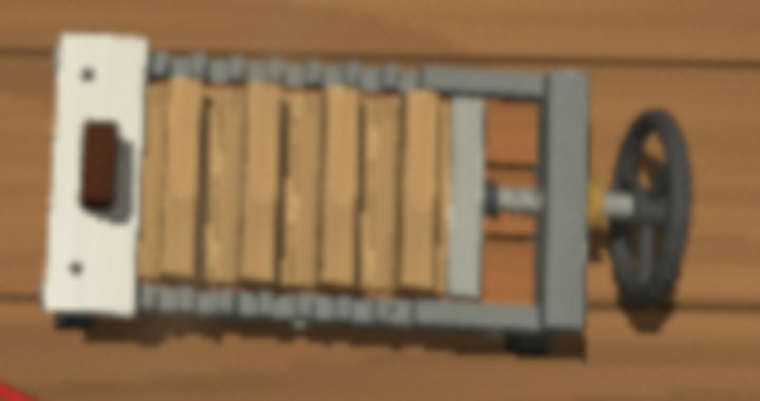

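View pics/s15.png

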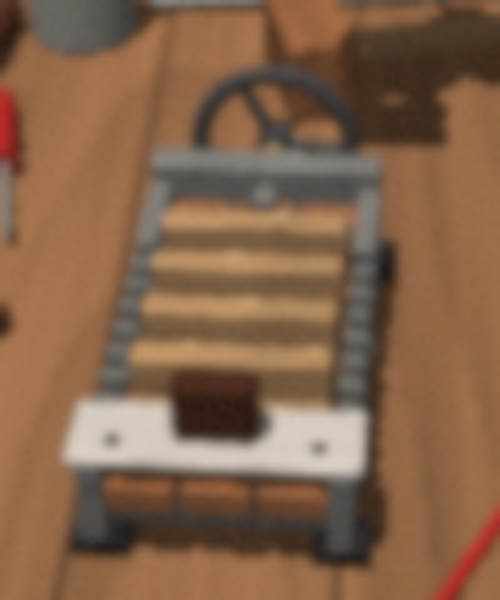

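Run:
```python
from h import *
rep(); ctrl.job_done()
```

```text
t108.0 pos [ 431.4 -417.1  198.8] F [ 0.4  1.  -0.2] grip 0.453 (39.4mm)
the job is handed in; nothing more can be done
```

I made up the panel and handed it in at 108 s. There were four ribbed strips on the bench. I moved the stop to notch pair 8, and it came home at the same height it had in pair 2. I laid all four strips on the bed between jaw and stop, ribs up and side by side, and cranked the handwheel clockwise until it went hard. The plain offcut and the blue piece were left where they lay.

**Last checks:**
- **Wheel hard:** in the last two cranking attempts the rim force rose to about 24 N, against about 6 N when running freely. The pads then slipped on the rim and the wheel did not turn.
- **Jaw at rest:** its face stayed at clamp y of about -84 mm through both attempts, which is the expected closed position.
- **Pack closed:** the top and side pictures show no gaps, with the stop square and pushed to the far end of its play in the notches.

**Disagreements between measurements:**
- **Wheel's starting angle:** the jaw edge and the pinch force on the rim pointed to about 1.5 rad, while the wheel's outline and the turns counted pointed to less than 0.6 rad.
- **Slip on the rim:** the pads slipped by about 45° somewhere in the first four strokes, so my commanded turn count was too high. For that reason I judged tightness by the force and the unmoving jaw, not by the angle.

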